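# Unstack the washing-up and register the boards on their dowel stands

### The arm

A 6-joint arm with a two-finger parallel gripper is mounted at the origin on the work surface. World frame = base frame: x ahead of the robot, y to its left, z up, the work surface at z = 0. Lengths are in m, angles in rad, forces in N, time in s.
With the tool pointing down it reaches from about 0.3 to 0.775 m from the base axis. Payload 14.6 kg.
Tool frame: the origin (TCP) lies midway between the tips of the shut fingers; the grasp point (between the pads) lies 19 mm behind it (pinch_z is the x of the grasp point in the tool frame, in m); x points along the fingers, z is the direction in which the jaws open and shut, and the axes are right-handed (so a half turn about x gives the same grasp; the last joint's range is limited). The gripper opens to 94 mm and grips with 3 to 60 N. Pads are 16 mm wide; open, the fingers measure 119 mm over their backs; the gripper's body (75 mm by 177 mm) begins 78 mm behind the grasp point.
Start: joints at [-1.216, 0.3, 1.521, -0, 1.321, -0.067], TCP at [0.225, -0.502, 0.205] pointing down, gripper open.
Joint ranges: [-3.03, 3.03], [-0.79, 2.21], [0.23, 2.52], [-1.04, 4.18], [0, 3.07], [-2.55, 2.55]. Speed limits (rad/s): [2.22, 2.22, 2.57, 3.14, 3.14, 3.14].

### API

Orientations are given as a unit quaternion [w, x, y, z].
In Python, from plant import * gives the robot as it stands.
- The arm moves only by the shell command python3 -m inch 'ROWS' [FORCE]. ROWS is JSON, a list of rows, each an object of numbers: "tx", "ty", "tz": the shift along the tool's x, y, z in m; "wx", "wy", "wz": the turn, a rotation vector about the tool's x, y, z in degrees; "jaw": the opening, from -1 (shut) to 1 (fully open). In form: [{"tx": .., "ty": .., "tz": .., "wx": .., "wy": .., "wz": .., "jaw": ..}, ...]. A call has 1 to 5 rows; each row is the pose to reach, as a shift and turn from the pose commanded when the call began, along the tool's axes at that moment; what a row does not reach only later rows make up. A row lasts 1/12 s, in which the tool goes at most 41.7 mm and 7.16 degrees, less where a joint would pass 70% of its speed; a pose out of reach is approached as far as the arm can. A call with a gripper value outside its range is refused whole. The fingers move at their own pace and stop on an object; FORCE is the grip in N (left out, the last holds). Time passes only in rows, so rows that repeat a pose let the fingers close. It gives the time, the measured TCP pose, the force and the opening at its end, in the units of the state.
- get_obs(): the state, without advancing time (a new reading comes with each control period).
- grab_frame(name): name is "side" or "top"; returns a dict with "frame" (420x560x3 uint8, red, green, blue), "vertical_fov" (degrees; the focal length in pixels is half the picture's height over the tangent of half this angle, whatever the lens; pixels are square), "cx", "cy" (the principal point, pixels), "rvec" (rotation vector, rad) and "tvec" (3), from world to camera coordinates, as OpenCV has them. Camera axes: x right, y down, z forward; pixel columns grow to the right and rows downward; lengths in m; the calibration is good to about 2 mm. A picture is of the moment at which its call begins. There is no depth.
- job_done(): hands the job in, once; it reports no verdict.
Trained networks look in the newest picture that a camera, given by its name, has taken for a name from the list of things; names that differ only in an ending like _2 or _b are one class to them, and where a whole thing is asked for, a point or a joint stands for the part that bears it (a point fixed in the world has none). Each returns a list of dicts, best first, with "p" (0 to 1); they miss things now and then, are a little off and sometimes report something else, mostly with a low value. They report only what shows in the picture. A call takes as long as a camera call. They do not tell look-alikes from the thing itself.
- spot_in(camera, thing): "location" ([column, row] in pixels, amid what is visible of it).
- masks_of(camera, thing): "mask" (420x560 bool, what is visible of it) and "location" ([column, row] in pixels, amid what is visible of it).
The state is a dict: "t": time; "joint_pos": joint angles; "joint_vel": joint speeds; "joint_torque": joint torques, N m; "tcp_pos": TCP position; "orientation": TCP orientation; "ft_force": force on the tool from outside, world axes, zero at the start; "wrist_torque": the same for the moment, N m; "opening": opening from 0.0 (shut) to 1.0 (fully open).
Only numpy, scipy, OpenCV 4.12 (cv2) and the standard library are available. Lean on these libraries where they do the work, as an engineer would, in place of code of your own. Each camera call takes 0.05 s, during which the arm holds its last target.

### The job

Take the stack on the worktop apart from the top down, one piece at a time: first set the teal bowl in the middle of the dark coaster, then the bamboo steamer basket in the middle of the cork mat, then lower the yellow and last the green chopping board with both holes over the two dowels of the stand of its own colour, so that each lies flat on the base. Set everything down upright and let go; put the ceramic bowl down gently rather than dropping or tipping it, and leave the salt and pepper pots standing where they are.

Things in the scene. Friction and masses are not known exactly. Their poses are not given: they have to be found in the camera images.
- bowl: Teal ceramic bowl, round, rim 66 mm outside diameter, 50 mm tall, outside vertical over the top 20 mm and narrowing below to a 44 mm foot, wall 4 mm, 150 g nominal. Top of the stack: it stands inside the steamer and rises 20 mm above the steamer's rim. Origin: centre of the underside, z up.
- steamer: Bamboo steamer basket, open round box, 130 mm outside diameter, 38 mm tall, upright wall 8 mm thick all round, floor 8 mm thick, 130 g nominal; it can be lifted by pinching the wall at any point. Lies centred on the yellow board. Origin: centre of the underside, z up.
- board_yellow: Yellow PE chopping board, 200 x 58 x 15 mm, two round through-holes of 17 mm on its long centre line, 80 mm either side of the middle; 160 g nominal. Origin: centre of the underside, x along the 200 mm, y along the 58 mm, z up. It lies flat across the green board, under the steamer.
- board_green: Green PE chopping board, 200 x 58 x 15 mm, two round through-holes of 17 mm on its long centre line, 80 mm either side of the middle; 160 g nominal. Origin: centre of the underside, x along the 200 mm, y along the 58 mm, z up. Bottom of the stack, flat on the worktop, roughly square to the yellow board.
- stand_yellow: Yellow-ended stand, fixed: wooden base 224 x 84 x 12 mm, a yellow block across each end (22 mm), two steel dowels, diameter 10 mm, 80 mm either side of the middle along x, rising 27 mm above the base, tips chamfered. A board on both dowels lies flat on the base, origin 12 mm above the stand's. Origin: centre of the underside, x along the 224 mm, z up.
- stand_green: Green-ended stand, fixed: wooden base 224 x 84 x 12 mm, a green block across each end (22 mm), two steel dowels, diameter 10 mm, 80 mm either side of the middle along x, rising 27 mm above the base, tips chamfered. A board on both dowels lies flat on the base, origin 12 mm above the stand's. Origin: centre of the underside, x along the 224 mm, z up.
- cork_mat: Round cork mat, 154 mm diameter, 6 mm thick, fixed; place of the steamer. Origin: centre of the underside (its top is 6 mm above).
- coaster: Round dark slate coaster, 76 mm diameter, 6 mm thick, fixed; place of the bowl. Origin: centre of the underside (its top is 6 mm above).
- salt_pot: White salt pot, 44 mm across, 55 mm tall, loose. Origin: centre of the underside. A bystander standing among the things: not to be moved.
- pepper_pot: Dark wooden pepper pot, 44 mm across, 55 mm tall, loose. Origin: centre of the underside. A bystander standing among the things: not to be moved.
Things that resemble listed ones, but are neither listed nor needed, are in the scene too. There is more than one size of the steamer; the one meant has the size given above.

How it is judged:
By the outcome, as a careful person would: the job done as asked, in the order asked, and still so for the second after the job is handed in, with the robot touching nothing.
It also fails if it takes over 112 s, if anything falls off the work surface, if the arm or the gripper's body presses on something with over 40 N, if the wrist force passes 120 N, or if a joint passes its speed limit or range.

## Working session

There is one attempt and no reset: what is moved stays moved. The work goes in short steps, Python scripts to look and compute and a shell command to move; the robot and the scene stay as the last step left them, time stands still between calls to the robot, and variables do not carry over. Pictures are saved under pics/ and viewed, and the job is handed in when it is done.

```bash
mkdir -p pics; ls
python3 - <<'E'
from plant import *
import cv2,json
o=get_obs(); print({k:(v if not hasattr(v,'round') else v) for k,v in o.items()})
for n in ("side","top"):
    f=grab_frame(n); cv2.imwrite(f"pics/{n}0.png",f["frame"][:,:,::-1])
    print(n,f["vertical_fov"],f["cx"],f["cy"],f["rvec"],f["tvec"])
E
```

```text
pics
{'t': 0.0, 'joint_pos': array([-1.21560771e+00,  3.00484450e-01,  1.52157904e+00,  3.87580269e-06,
        1.32070699e+00, -6.65803248e-02]), 'joint_vel': array([-0.0003004 , -0.00149584, -0.00084669,  0.00143868,  0.00189677,
       -0.00212586]), 'joint_torque': array([-1.38529034e-03, -5.31809950e+01, -3.52738059e+01,  7.07951188e-02,
        2.44329509e-02, -9.33940737e-05]), 'tcp_pos': array([ 0.22507225, -0.50154937,  0.20487987]), 'orientation': array([ 0.59325227,  0.38451098,  0.59391816, -0.38401075]), 'ft_force': array([-0.04082237,  0.40552168,  0.15099747]), 'wrist_torque': array([ 0.02975005, -0.02605723, -0.01506064]), 'opening': 0.9967234452712326}
side 46.48413722815435 284.8113170806682 209.24209807159988 [ 0.32584574 -2.81009491  1.18161987] [0.42818956 0.12172662 1.21395728]
top 54.15044104869249 279.9031372512409 212.55160938480395 [ 2.13499829 -2.17146988  0.12764951] [-0.01862605  0.43175209  1.14866587]
```

View pics/side0.png

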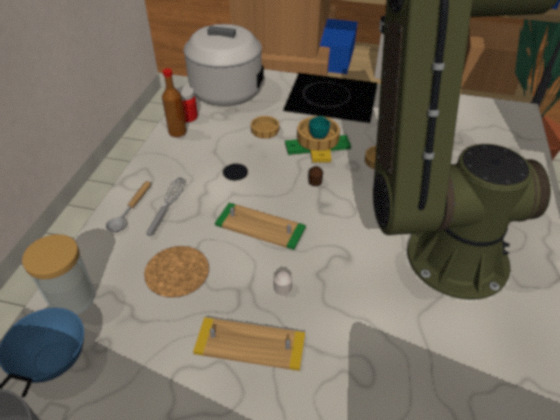

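View pics/top0.png

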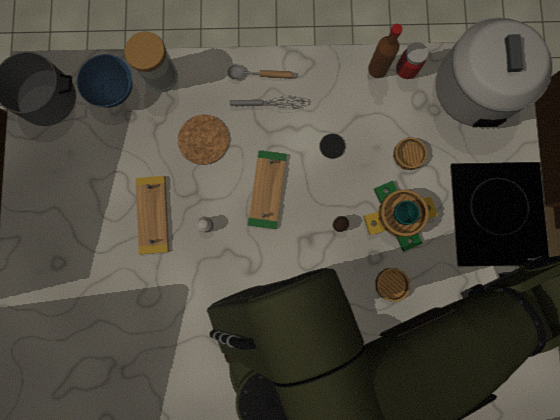

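The side view shows the stack at about (319,135), the green stand at (260,225), the yellow stand at (250,342), the mat at (177,270) and the coaster at (235,172). In the top view the stack is at (403,212), with small look-alike baskets at (410,153) and (392,284). The green stand is at (267,190), the yellow stand at (152,215), the mat at (204,139), the coaster at (332,146), salt at (205,224) and pepper at (341,223).

```bash
cat > h.py <<'E'
from plant import *
import cv2, numpy as np
def cam(f):
    H=f["frame"].shape[0]; fl=H/2/np.tan(np.radians(f["vertical_fov"]/2))
    K=np.array([[fl,0,f["cx"]],[0,fl,f["cy"]],[0,0,1]]); R=cv2.Rodrigues(np.array(f["rvec"],float))[0]; t=np.array(f["tvec"],float)
    return K,R,t
def unproj(c,uv,z):
    K,R,t=c; uv=np.atleast_2d(np.asarray(uv,float)); d=(np.linalg.inv(K)@np.c_[uv,np.ones(len(uv))].T); d=R.T@d; o=-R.T@t
    s=(z-o[2])/d[2]; return (o[:,None]+d*s).T
def proj(c,P):
    K,R,t=c; return cv2.projectPoints(np.atleast_2d(np.asarray(P,float)),R,t,K,None)[0].reshape(-1,2)
def tri(cs,ct,a,b):
    Ps=[c[0]@np.c_[c[1],c[2]] for c in (cs,ct)]
    X=cv2.triangulatePoints(Ps[0],Ps[1],np.array(a,float).reshape(2,1),np.array(b,float).reshape(2,1)); return (X[:3]/X[3]).ravel()
E
python3 - <<'E'
from h import *
np.set_printoptions(precision=4,suppress=True)
hz=dict(bowl=.09,steamer=.068,board_yellow=.03,board_green=.015,stand_yellow=.012,stand_green=.012,cork_mat=.006,coaster=.006,salt_pot=.03,pepper_pot=.03)
C={}
for n in ("side","top"):
    f=grab_frame(n);C[n]=cam(f)
    print(n,'cam at',-C[n][1].T@C[n][2])
    cv2.imwrite(f"pics/{n}_a.png",f["frame"][:,:,::-1])
    for k,z in hz.items():
        for d in masks_of(n,k):
            if d['p']>.3:
                m=d['mask']; print(n,k,round(d['p'],2),np.round(d['location'],1),m.sum(),unproj(C[n],d['location'],z)[0])
                np.save(f"m_{n}_{k}_{int(d['location'][0])}.npy",m)
E
ls
```

```text
side cam at [0.2538 0.8597 0.9319]
side bowl 0.65 [316.  124.3] 417 [ 0.4261 -0.3541  0.09  ]
side steamer 0.87 [313.7 138.3] 878 [ 0.4243 -0.3133  0.068 ]
side steamer 0.65 [262.4 127.3] 611 [ 0.5861 -0.3309  0.068 ]
side steamer 0.53 [371.4 156.2] 184 [ 0.2491 -0.2687  0.068 ]
side board_yellow 0.47 [320.  155.5] 250 [ 0.398  -0.2851  0.03  ]
side board_green 0.7 [302.2 148.5] 452 [ 0.4595 -0.3251  0.015 ]
side stand_yellow 0.55 [248.8 345.7] 4137 [0.4345 0.3581 0.012 ]
side stand_green 0.79 [263.2 221.3] 2253 [0.4974 0.001  0.012 ]
side cork_mat 0.93 [178.1 272.7] 2627 [0.6523 0.2077 0.006 ]
side coaster 0.79 [237.5 173.5] 347 [ 0.6211 -0.1747  0.006 ]
side coaster 0.44 [316.8 126.4] 425 [ 0.4386 -0.4641  0.006 ]
side salt_pot 0.9 [283.2 285.3] 378 [0.3969 0.203  0.03  ]
side pepper_pot 0.73 [311.8 174.9] 259 [ 0.4052 -0.1921  0.03  ]
top cam at [ 0.2842 -0.033   1.1935]
top bowl 0.8 [404.3 210.9] 545 [ 0.4221 -0.3625  0.09  ]
top steamer 0.84 [396.9 210.1] 1441 [ 0.4274 -0.3488  0.068 ]
top steamer 0.75 [391.6 287.5] 925 [ 0.2175 -0.3237  0.068 ]
top steamer 0.67 [414.6 150.7] 88
[... 522 characters left out ...]
]
top pepper_pot 0.66 [339.5 224.4] 215 [ 0.3941 -0.1947  0.03  ]
h.py
m_side_board_green_302.npy
m_side_board_yellow_320.npy
m_side_bowl_316.npy
m_side_coaster_237.npy
m_side_coaster_316.npy
m_side_cork_mat_178.npy
m_side_pepper_pot_311.npy
m_side_salt_pot_283.npy
m_side_stand_green_263.npy
m_side_stand_yellow_248.npy
m_side_steamer_262.npy
m_side_steamer_313.npy
m_side_steamer_371.npy
m_top_board_green_399.npy
m_top_board_yellow_374.npy
m_top_bowl_404.npy
m_top_coaster_332.npy
m_top_cork_mat_201.npy
m_top_pepper_pot_339.npy
m_top_salt_pot_202.npy
m_top_stand_green_266.npy
m_top_stand_yellow_150.npy
m_top_steamer_202.npy
m_top_steamer_391.npy
m_top_steamer_396.npy
m_top_steamer_414.npy
pics
```

Run:
```python
import cv2
a=cv2.imread('pics/top0.png');cv2.imwrite('pics/tc.png',cv2.resize(a[130:310,340:480],None,fx=4,fy=4,interpolation=2)[:600])
a=cv2.imread('pics/side0.png');cv2.imwrite('pics/sc.png',cv2.resize(a[90:200,230:390],None,fx=5,fy=5,interpolation=2))
```

```text
(no output)
```

View pics/tc.png

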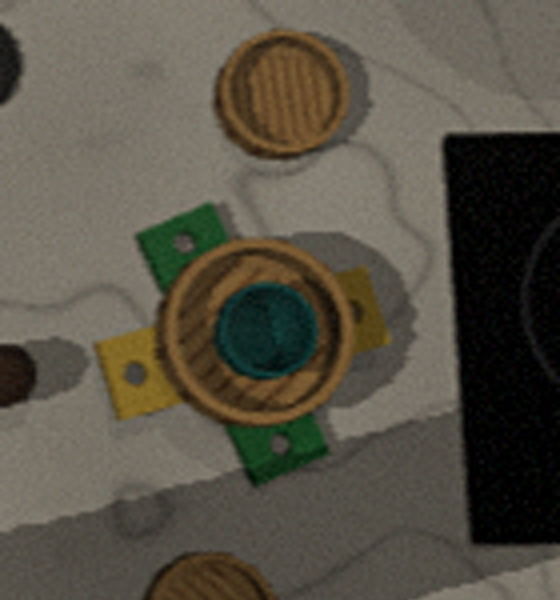

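View pics/sc.png

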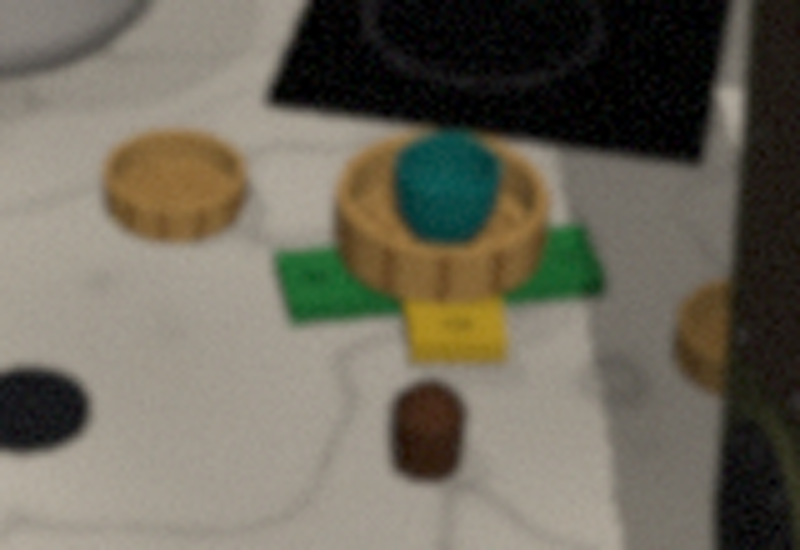

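```bash
cat > meas.py <<'E'
from h import *
from scipy.optimize import least_squares
np.set_printoptions(precision=4,suppress=True)
# avg frames
def avg(n,k=4):
    fs=[grab_frame(n) for _ in range(k)]
    return np.mean([f["frame"].astype(float) for f in fs],0), cam(fs[0])
def ringfit(img,c,xy0,z,r,rng=.012,thresh=None):
    """fit circle of radius r in plane z by max radial gradient"""
    g=cv2.GaussianBlur(img,(0,0),.6)
    xy=np.array(xy0,float)
    for it in range(4):
        pts=[]
        for a in np.linspace(0,2*np.pi,72,endpoint=False):
            rr=np.arange(r-rng,r+rng,.0005); P=np.c_[xy[0]+rr*np.cos(a),xy[1]+rr*np.sin(a),np.full(len(rr),z)]
            uv=proj(c,P).astype(np.float32)
            v=np.stack([cv2.remap(g[:,:,k],uv[:,:1],uv[:,1:],1)[:,0] for k in range(3)],1)
            d=np.linalg.norm(v[6:]-v[:-6],axis=1); i=d.argmax()
            if 2<i<len(d)-3: pts.append([*(P[i+3,:2]),d[i]])
        p=np.array(pts)
        f=lambda q:(np.hypot(p[:,0]-q[0],p[:,1]-q[1])-q[2])
        s=least_squares(f,[*xy,r],loss='soft_l1',f_scale=.001); xy=s.x[:2]
    return s.x,np.median(abs(f(s.x))),len(p)
E
python3 - <<'E'
from meas import *
F={n:avg(n) for n in("side","top")}
for n in F:
    np.save(f"avg_{n}.npy",F[n][0])
for k,xy,z,r in [("mat",(.656,.207),.006,.077),("coaster",(.628,-.181),.006,.038),("bowlrim",(.422,-.3625),.088,.033),("steamer",(.424,-.35),.068,.065),("small1",(.59,-.36),.038,.045),("small2",(.23,-.3),.038,.045)]:
    for n in F: print(k,n,*ringfit(*F[n],xy,z,r))
t=F["top"][1]
Y=unproj(t,[(373.5,223.2),(429,208)],.03);G=unproj(t,[(386,190.7),(410,241)],.015)
for X in(Y,G): print(X,np.linalg.norm(X[0]-X[1]),X.mean(0),np.degrees(np.arctan2(*(X[1]-X[0])[[1,0]])))
E
```

```text
mat side [0.6589 0.2011 0.0776] 0.0005924674786095194 72
mat top [0.6592 0.1982 0.0784] 0.0005001275616842299 72
coaster side [ 0.6311 -0.1817  0.0371] 0.0005917055326942929 72
coaster top [ 0.6315 -0.1844  0.0384] 0.00045154448731314287 72
bowlrim side [ 0.4189 -0.3673  0.0321] 0.001385808710687695 61
bowlrim top [ 0.4181 -0.3673  0.0345] 0.0009152826455663295 72
steamer side [ 0.421  -0.3623  0.0637] 0.0021570794037768896 54
steamer top [ 0.4191 -0.3618  0.0629] 0.001932197497908822 71
small1 side [ 0.5877 -0.3644  0.046 ] 0.0015243057631600249 65
small1 top [ 0.5955 -0.3641  0.0456] 0.003816613743159669 47
small2 side [ 0.2212 -0.2959  0.0479] 0.001285017078071042 57
small2 top [ 0.2319 -0.2996  0.0461] 0.00296872189794109 55
[[ 0.3959 -0.2912  0.03  ]
 [ 0.4367 -0.4511  0.03  ]] 0.16494270530193247 [ 0.4163 -0.3712  0.03  ] -75.68815655651964
[[ 0.4915 -0.3351  0.015 ]
 [ 0.3444 -0.3964  0.015 ]] 0.1593371045429067 [ 0.418  -0.3657  0.015 ] -157.34929824982228
```

```bash
cat >> h.py <<'E'
from scipy.spatial.transform import Rotation as Rn
def toolR(o):
    q=o["orientation"]; return Rn.from_quat([q[1],q[2],q[3],q[0]]).as_matrix()
def plan(target,jawdir=None,o=None):
    """print shift (tool axes) and wx to reach target TCP with jaw axis at angle jawdir(deg, mod 180)"""
    o=o or get_obs(); R=toolR(o); d=np.asarray(target)-o["tcp_pos"]
    ja=np.degrees(np.arctan2(R[1,2],R[0,2]))
    s=f"t={o['t']:.2f} tcp={np.round(o['tcp_pos'],4)} tx,ty,tz={np.round(R.T@d,4)} jaw={ja:.2f} tilt={np.degrees(np.arccos(-R[2,0])):.2f} j1={o['joint_pos'][0]:.2f} j6={o['joint_pos'][5]:.2f} open={o['opening']:.3f} F={np.round(o['ft_force'],1)}"
    if jawdir is not None:
        dw=(jawdir-ja+90)%180-90   # world yaw change; tool x is down -> wx=-dw
        s+=f" yaw+={dw:.1f} wx={-dw:.2f}"
    print(s)
E
python3 - <<'E'
from h import *
np.set_printoptions(precision=4,suppress=True)
print(toolR(get_obs()))
plan([.4185,-.367,.12])
for n,b in(("top",(125,140,300,265)),("side",(185,195,315,375))):
    a=np.load(f"avg_{n}.npy"); x0,y0,x1,y1=b
    if n=="side": x1=325
    cv2.imwrite(f"pics/{n}_st.png",cv2.resize(a[y0:y1,x0:x1,::-1],None,fx=4 if n=="top" else 3.2,fy=4 if n=="top" else 3.2,interpolation=cv2.INTER_CUBIC))
E
```

```text
[[-0.      0.9124  0.4094]
 [ 0.0001  0.4094 -0.9124]
 [-1.      0.     -0.0001]]
t=1.60 tcp=[ 0.2252 -0.5018  0.2054] tx,ty,tz=[ 0.0854  0.2316 -0.0438] jaw=-65.83 tilt=0.00 j1=-1.22 j6=-0.07 open=1.001 F=[-0.4  0.2  0.6][ WARN:0@0.071] global loadsave.cpp:1063 imwrite_ Unsupported depth image for selected encoder is fallbacked to CV_8U.
```

View pics/top_st.png

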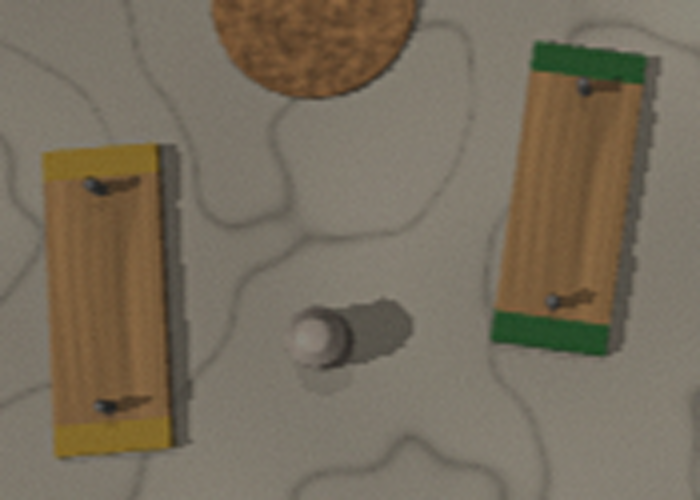

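View pics/side_st.png

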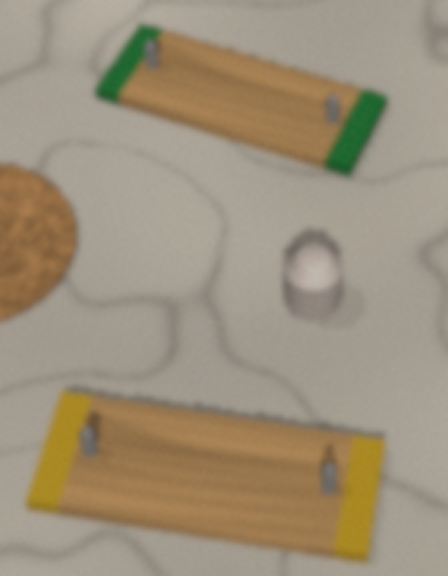

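```bash
cat >> meas.py <<'E'
def rectpts(p,L,W,z):
    x,y,a=p; R=np.array([[np.cos(a),-np.sin(a)],[np.sin(a),np.cos(a)]])
    c=np.array([[L/2,W/2],[L/2,-W/2],[-L/2,-W/2],[-L/2,W/2]])@R.T+[x,y]
    return np.c_[c,np.full(4,z)]
def sample(g,uv):
    uv=uv.astype(np.float32); return np.stack([cv2.remap(np.ascontiguousarray(g[:,:,k]),uv[:,:1],uv[:,1:],1)[:,0] for k in range(3)],1)
def rectfit(img,c,p0,L,W,z,rng=.010,edges=(0,1,2,3),skip=None):
    """edges: 0:+x end,1:-y side,2:-x end,3:+y side (object frame)"""
    g=cv2.GaussianBlur(img,(0,0),.6); p=np.array(p0,float)
    nrm={0:(1,0),1:(0,-1),2:(-1,0),3:(0,1)}
    for it in range(6):
        a=p[2]; R=np.array([[np.cos(a),-np.sin(a)],[np.sin(a),np.cos(a)]]); obs=[]
        for e in edges:
            n=np.array(nrm[e]); h=L/2 if e%2==0 else W/2; w=W/2 if e%2==0 else L/2; tg=np.array([-n[1],n[0]])
            for s in np.linspace(-.92*w,.92*w,40 if e%2 else 16):
                if skip and skip(n*h+tg*s): continue
                rr=np.arange(-rng,rng,.0005)
                q=(n*h+tg*s)[None]+rr[:,None]*n; P=q@R.T+p[:2]
                v=sample(g,proj(c,np.c_[P,np.full(len(P),z)])); d=np.linalg.norm(v[6:]-v[:-6],axis=1); i=d.argmax()
                if 1<i<len(d)-2: obs.append((*P[i+3],e,h))
        obs=np.array(obs)
        def f(q):
            a=q[2];Rt=np.array([[np.cos(a),np.sin(a)],[-np.sin(a),np.cos(a)]]); l=(obs[:,:2]-q[:2])@Rt.T
            N=np.array([nrm[int(e)] for e in obs[:,2]]); return (l*N).sum(1)-obs[:,3]
        s=least_squares(f,p,loss='soft_l1',f_scale=.0007); p=s.x
    r=f(p); return p,[round(float(np.median(r[obs[:,2]==e]))*1e3,2) if (obs[:,2]==e).any() else None for e in range(4)],round(float(np.median(abs(r)))*1e3,2)
E
python3 - <<'E'
from meas import *
F={n:(np.load(f"avg_{n}.npy"),cam(grab_frame(n))) for n in("side","top")}
for k,p0 in (("Y",(.430,.352,0.02)),("G",(.4995,.007,-.1))):
    out=[]
    for n in F:
        for ed in ((0,1,2,3),(0,3),):
            r=rectfit(*F[n],p0,.224,.084,.012,edges=ed); print(k,n,ed,*r)
            if len(ed)==4: P=r[0]
        a=P[2]
        for s in(1,-1):
            xy=P[:2]+s*.08*np.array([np.cos(a),np.sin(a)]); print('dowel',xy,proj(F[n][1],[[*xy,.012],[*xy,.039]]).round(1).tolist())
E
```

```text
Y side (0, 1, 2, 3) [0.435  0.3534 0.0654] [-0.47, 5.45, -0.54, 0.04] 0.48
Y side (0, 3) [0.4344 0.3536 0.0648] [-0.07, None, None, 0.06] 0.14
dowel [0.5148 0.3586] [[212.1, 338.0], [210.9, 331.2]]
dowel [0.3552 0.3482] [[286.9, 349.4], [287.1, 342.7]]
Y top (0, 1, 2, 3) [0.435  0.3491 0.0667] [0.74, -0.58, 0.76, -0.55] 0.61
Y top (0, 3) [0.4358 0.3485 0.0649] [0.01, None, None, 0.05] 0.51
dowel [0.5149 0.3544] [[149.6, 187.2], [146.6, 185.4]]
dowel [0.3552 0.3438] [[152.0, 241.7], [149.0, 241.1]]
G side (0, 1, 2, 3) [ 0.5024  0.0102 -0.1551] [0.91, 0.04, 1.02, None] 0.58
G side (0, 3) [ 0.5046  0.0195 -0.1536] [-0.15, None, None, -0.08] 0.63
dowel [ 0.5814 -0.0022] [[232.8, 215.1], [232.1, 207.8]]
dowel [0.4233 0.0225] [[289.0, 232.1], [289.2, 224.8]]
G top (0, 1, 2, 3) [ 0.5035  0.0055 -0.0819] [0.96, 1.99, 1.53, 3.08] 1.94
G top (0, 3) [ 0.5048  0.011  -0.1496] [-0.01, None, None, -0.03] 0.51
dowel [ 0.5833 -0.001 ] [[270.6, 162.2], [270.4, 159.9]]
dowel [0.4238 0.0121] [[266.9, 216.0], [266.5, 214.9]]
```

Bowl centre is (0.4185, -0.367), the same from both cameras. The basket under it is the 130 mm one; the two others are about 90 mm across. I'll move above the bowl.

```bash
python3 -m inch '[{"tx":0.0,"ty":0.12,"tz":-0.022,"jaw":0.75},{"tx":0.0,"ty":0.12,"tz":-0.022,"jaw":0.75},{"tx":0.03,"ty":0.2316,"tz":-0.0438,"jaw":0.75},{"tx":0.06,"ty":0.2316,"tz":-0.0438,"jaw":0.75},{"tx":0.07,"ty":0.2316,"tz":-0.0438,"jaw":0.75}]'
python3 - <<'E'
from h import *
plan([.4185,-.367,.067])
E
```

```text
t=1.70 tcp=[ 0.2251 -0.5018  0.2055] tx,ty,tz=[ 0.1385  0.2316 -0.0438] jaw=-65.84 tilt=0.00 j1=-1.22 j6=-0.07 open=0.998 F=[-0.5  0.3 -0.2]invalid input at $[0]: expected keys tx, ty, tz, wx, wy, wz, jaw
```

```bash
python3 -m inch '[{"tx":0.0,"ty":0.12,"tz":-0.022,"wx":0,"wy":0,"wz":0,"jaw":0.75},{"tx":0.0,"ty":0.12,"tz":-0.022,"wx":0,"wy":0,"wz":0,"jaw":0.75},{"tx":0.03,"ty":0.2316,"tz":-0.0438,"wx":0,"wy":0,"wz":0,"jaw":0.75},{"tx":0.06,"ty":0.2316,"tz":-0.0438,"wx":0,"wy":0,"wz":0,"jaw":0.75},{"tx":0.07,"ty":0.2316,"tz":-0.0438,"wx":0,"wy":0,"wz":0,"jaw":0.75}]'
python3 - <<'E'
from h import *
plan([.4185,-.367,.067])
E
```

```text
t: 2.12
tcp_pos: [0.3893, -0.3878, 0.159]
orientation: [0.595, 0.384, 0.593, -0.384]
ft_force: [1.2, -0.8, 0.8]
opening: 0.873
t=2.12 tcp=[ 0.3893 -0.3878  0.159 ] tx,ty,tz=[ 0.092   0.0351 -0.0073] jaw=-65.82 tilt=0.16 j1=-0.85 j6=0.30 open=0.873 F=[ 1.2 -0.8  0.8]
```

```bash
python3 -m inch '[{"tx":0,"ty":0.014,"tz":-0.003,"wx":0,"wy":0,"wz":0,"jaw":0.75},{"tx":0,"ty":0.014,"tz":-0.003,"wx":0,"wy":0,"wz":0,"jaw":0.75},{"tx":0,"ty":0.014,"tz":-0.003,"wx":0,"wy":0,"wz":0,"jaw":0.75}]'
python3 - <<'E'
from h import *
plan([.4185,-.367,.067])
f=grab_frame("top"); cv2.imwrite("pics/a1.png",cv2.resize(f["frame"][130:280,320:500,::-1],None,fx=4,fy=4))
f=grab_frame("side"); cv2.imwrite("pics/a2.png",cv2.resize(f["frame"][60:200,230:400,::-1],None,fx=4,fy=4))
E
```

```text
t: 2.37
tcp_pos: [0.3992, -0.3802, 0.1584]
orientation: [0.594, 0.384, 0.594, -0.384]
ft_force: [-0.4, -0.6, 0.6]
opening: 0.872
t=2.37 tcp=[ 0.3992 -0.3802  0.1584] tx,ty,tz=[ 0.0914  0.023  -0.0042] jaw=-65.75 tilt=0.01 j1=-0.83 j6=0.32 open=0.872 F=[-0.4 -0.6  0.6]
```

View pics/a2.png

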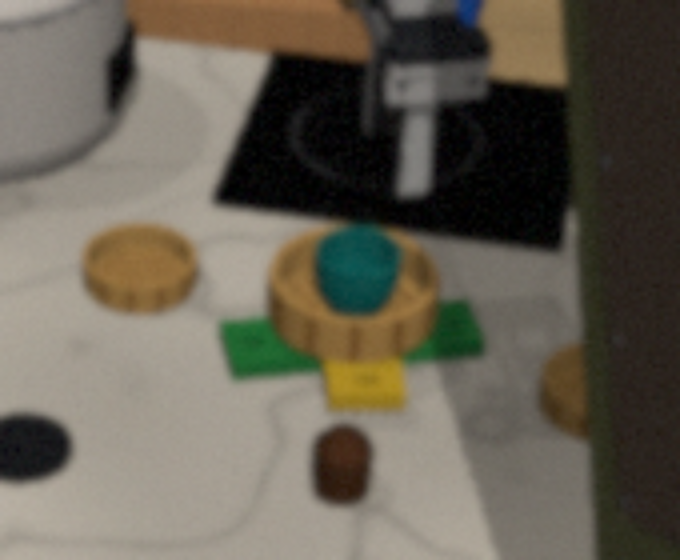

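The side view shows the gripper open above and just behind the bowl, whose rim is at crop (358,245), that is full-frame pixel (319,121). Nothing has been touched.

```bash
python3 -m inch '[{"tx":0,"ty":0.023,"tz":-0.004,"wx":0,"wy":0,"wz":0,"jaw":0.75},{"tx":0.04,"ty":0.023,"tz":-0.004,"wx":0,"wy":0,"wz":0,"jaw":0.75},{"tx":0.065,"ty":0.023,"tz":-0.004,"wx":0,"wy":0,"wz":0,"jaw":0.75},{"tx":0.09,"ty":0.023,"tz":-0.004,"wx":0,"wy":0,"wz":0,"jaw":0.75},{"tx":0.091,"ty":0.023,"tz":-0.004,"wx":0,"wy":0,"wz":0,"jaw":0.75}]'
python3 - <<'E'
from h import *
plan([.4185,-.367,.067])
E
```

```text
t: 2.88
tcp_pos: [0.416, -0.3668, 0.0636]
orientation: [0.591, 0.385, 0.595, -0.384]
ft_force: [0.0, 1.7, -0.6]
opening: 0.876
t=2.88 tcp=[ 0.416  -0.3668  0.0636] tx,ty,tz=[-0.0034  0.0022  0.0012] jaw=-65.93 tilt=0.33 j1=-0.79 j6=0.36 open=0.876 F=[ 0.   1.7 -0.6]
```

```bash
python3 -m inch '[{"tx":0,"ty":0,"tz":0,"wx":0,"wy":0,"wz":0,"jaw":0.2},{"tx":0,"ty":0,"tz":0,"wx":0,"wy":0,"wz":0,"jaw":0.2},{"tx":0,"ty":0,"tz":0,"wx":0,"wy":0,"wz":0,"jaw":0.2},{"tx":0,"ty":0,"tz":0,"wx":0,"wy":0,"wz":0,"jaw":0.2}]' 15
python3 - <<'E'
from h import *
plan([.4185,-.367,.067])
E
```

```text
t: 3.22
tcp_pos: [0.4188, -0.3684, 0.0694]
orientation: [0.595, 0.384, 0.592, -0.385]
ft_force: [-1.3, -2.9, 7.0]
opening: 0.71
t=3.22 tcp=[ 0.4188 -0.3684  0.0694] tx,ty,tz=[ 0.0024  0.0003 -0.0015] jaw=-65.85 tilt=0.21 j1=-0.79 j6=0.36 open=0.710 F=[-1.3 -2.9  7. ]
```

```bash
python3 -m inch '[{"tx":-0.003,"ty":0,"tz":0,"wx":0,"wy":0,"wz":0,"jaw":0.2},{"tx":-0.015,"ty":0,"tz":0,"wx":0,"wy":0,"wz":0,"jaw":0.2},{"tx":-0.04,"ty":0,"tz":0,"wx":0,"wy":0,"wz":0,"jaw":0.2},{"tx":-0.075,"ty":0,"tz":0,"wx":0,"wy":0,"wz":0,"jaw":0.2},{"tx":-0.09,"ty":0,"tz":0,"wx":0,"wy":0,"wz":0,"jaw":0.2}]' 15
python3 - <<'E'
from h import *
plan([.631,-.183,.15])
for n in("top","side"):
    f=grab_frame(n); cv2.imwrite(f"pics/b_{n}.png",f["frame"][:,:,::-1])
plan([.631,-.183,.15])
E
```

```text
t: 3.63
tcp_pos: [0.4191, -0.3679, 0.1623]
orientation: [0.595, 0.384, 0.592, -0.384]
ft_force: [0.7, -1.5, -0.1]
opening: 0.708
t=3.63 tcp=[ 0.4191 -0.3679  0.1623] tx,ty,tz=[ 0.0124  0.269  -0.0819] jaw=-65.82 tilt=0.26 j1=-0.79 j6=0.36 open=0.708 F=[ 0.7 -1.5 -0.1]
t=3.73 tcp=[ 0.4192 -0.3681  0.1612] tx,ty,tz=[ 0.0113  0.269  -0.0822] jaw=-65.82 tilt=0.33 j1=-0.79 j6=0.36 open=0.705 F=[-0.  -0.6 -1.8]
```

View pics/b_side.png

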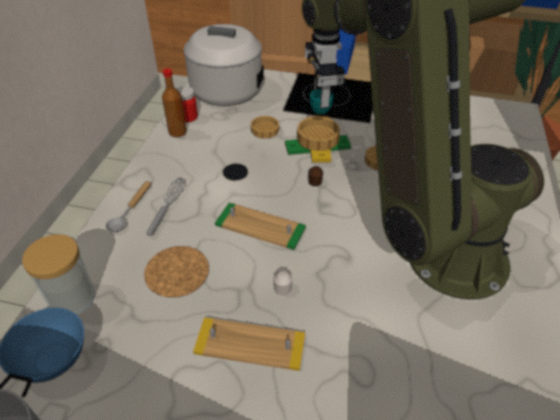

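The bowl is held level at (321,100) in the side view, clear of the steamer. I'll carry it to the coaster at (235,172).

```bash
python3 -m inch '[{"tx":0,"ty":0.038,"tz":-0.0117,"wx":0,"wy":0,"wz":0,"jaw":0.2},{"tx":0,"ty":0.077,"tz":-0.0235,"wx":0,"wy":0,"wz":0,"jaw":0.2},{"tx":0,"ty":0.116,"tz":-0.0354,"wx":0,"wy":0,"wz":0,"jaw":0.2},{"tx":0,"ty":0.155,"tz":-0.0474,"wx":0,"wy":0,"wz":0,"jaw":0.2},{"tx":0,"ty":0.194,"tz":-0.0593,"wx":0,"wy":0,"wz":0,"jaw":0.2}]' 
python3 -m inch '[{"tx":0.02,"ty":0.035,"tz":-0.0107,"wx":0,"wy":0,"wz":0,"jaw":0.2},{"tx":0.05,"ty":0.06,"tz":-0.0183,"wx":0,"wy":0,"wz":0,"jaw":0.2},{"tx":0.075,"ty":0.073,"tz":-0.0223,"wx":0,"wy":0,"wz":0,"jaw":0.2},{"tx":0.075,"ty":0.073,"tz":-0.0223,"wx":0,"wy":0,"wz":0,"jaw":0.2},{"tx":0.075,"ty":0.073,"tz":-0.0223,"wx":0,"wy":0,"wz":0,"jaw":0.2}]'
python3 - <<'E'
from h import *
plan([.6313,-.183,.0374])
for n in("top","side"):
    f=grab_frame(n); cv2.imwrite(f"pics/c_{n}.png",f["frame"][:,:,::-1])
plan([.6313,-.183,.0374])
E
```

```text
t: 4.15
tcp_pos: [0.5717, -0.2319, 0.1563]
orientation: [0.593, 0.384, 0.594, -0.384]
ft_force: [-0.6, -0.9, -1.3]
opening: 0.709
t: 4.57
tcp_pos: [0.6275, -0.1828, 0.0804]
orientation: [0.592, 0.384, 0.595, -0.384]
ft_force: [-0.8, -0.2, -0.8]
opening: 0.711
t=4.57 tcp=[ 0.6275 -0.1828  0.0804] tx,ty,tz=[0.043  0.0035 0.0018] jaw=-65.77 tilt=0.24 j1=-0.34 j6=0.81 open=0.711 F=[-0.8 -0.2 -0.8]
t=4.67 tcp=[ 0.6283 -0.1844  0.0835] tx,ty,tz=[ 0.0461  0.0033 -0.0001] jaw=-65.87 tilt=0.06 j1=-0.34 j6=0.81 open=0.709 F=[ 0.2 -0.1 -1.1]
```

View pics/c_side.png

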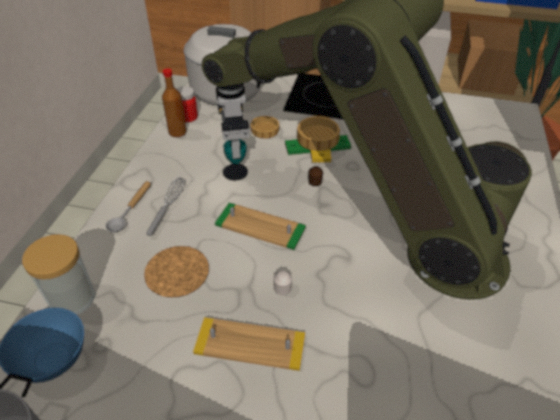

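The bowl at (235,150) in the side view is upright just above the coaster at (235,172). I'll lower it gently, slowing near contact.

```bash
python3 -m inch '[{"tx":0.02,"ty":0.0033,"tz":0,"wx":0,"wy":0,"wz":0,"jaw":0.2},{"tx":0.034,"ty":0.0033,"tz":0,"wx":0,"wy":0,"wz":0,"jaw":0.2},{"tx":0.038,"ty":0.0033,"tz":0,"wx":0,"wy":0,"wz":0,"jaw":0.2},{"tx":0.040,"ty":0.0033,"tz":0,"wx":0,"wy":0,"wz":0,"jaw":0.2},{"tx":0.041,"ty":0.0033,"tz":0,"wx":0,"wy":0,"wz":0,"jaw":0.2}]' 
python3 -m inch '[{"tx":0.001,"ty":0,"tz":0,"wx":0,"wy":0,"wz":0,"jaw":0.2},{"tx":0.002,"ty":0,"tz":0,"wx":0,"wy":0,"wz":0,"jaw":0.2},{"tx":0.002,"ty":0,"tz":0,"wx":0,"wy":0,"wz":0,"jaw":0.2}]'
python3 - <<'E'
from h import *
plan([.6313,-.183,.0374])
E
```

```text
t: 5.08
tcp_pos: [0.6314, -0.1826, 0.0418]
orientation: [0.594, 0.384, 0.593, -0.384]
ft_force: [-0.9, 0.0, -1.9]
opening: 0.71
t: 5.33
tcp_pos: [0.6316, -0.1823, 0.0397]
orientation: [0.594, 0.384, 0.593, -0.384]
ft_force: [-0.2, -1.0, -0.7]
opening: 0.71
t=5.33 tcp=[ 0.6316 -0.1823  0.0397] tx,ty,tz=[ 0.0023 -0.0006  0.0005] jaw=-65.83 tilt=0.03 j1=-0.34 j6=0.81 open=0.710 F=[-0.2 -1.  -0.7]
```

```bash
python3 -m inch '[{"tx":0.001,"ty":0,"tz":0,"wx":0,"wy":0,"wz":0,"jaw":0.2},{"tx":0.001,"ty":0,"tz":0,"wx":0,"wy":0,"wz":0,"jaw":0.2}]' 
python3 -m inch '[{"tx":0.001,"ty":0,"tz":0,"wx":0,"wy":0,"wz":0,"jaw":0.2},{"tx":0.001,"ty":0,"tz":0,"wx":0,"wy":0,"wz":0,"jaw":0.2}]' 
python3 -m inch '[{"tx":0.001,"ty":0,"tz":0,"wx":0,"wy":0,"wz":0,"jaw":0.2},{"tx":0.001,"ty":0,"tz":0,"wx":0,"wy":0,"wz":0,"jaw":0.2}]'
```

```text
t: 5.5
tcp_pos: [0.6315, -0.1822, 0.0384]
orientation: [0.594, 0.384, 0.594, -0.384]
ft_force: [-0.6, 0.3, -1.6]
opening: 0.714
t: 5.67
tcp_pos: [0.6316, -0.1823, 0.0374]
orientation: [0.594, 0.384, 0.594, -0.384]
ft_force: [-0.1, 0.4, -1.3]
opening: 0.711
t: 5.83
tcp_pos: [0.6317, -0.1822, 0.0374]
orientation: [0.594, 0.384, 0.593, -0.384]
ft_force: [-3.4, 0.9, 8.1]
opening: 0.709
```

Contact came at the predicted height of 0.0374, with about 8 N. I'll back off 0.5 mm, release and rise.

```bash
python3 -m inch '[{"tx":-0.0005,"ty":0,"tz":0,"wx":0,"wy":0,"wz":0,"jaw":0.2},{"tx":-0.0005,"ty":0,"tz":0,"wx":0,"wy":0,"wz":0,"jaw":0.55},{"tx":-0.0005,"ty":0,"tz":0,"wx":0,"wy":0,"wz":0,"jaw":0.7},{"tx":-0.0005,"ty":0,"tz":0,"wx":0,"wy":0,"wz":0,"jaw":0.75}]' 
python3 -m inch '[{"tx":-0.02,"ty":0,"tz":0,"wx":0,"wy":0,"wz":0,"jaw":0.75},{"tx":-0.055,"ty":0,"tz":0,"wx":0,"wy":0,"wz":0,"jaw":0.75},{"tx":-0.095,"ty":0,"tz":0,"wx":0,"wy":0,"wz":0,"jaw":0.4},{"tx":-0.12,"ty":-0.03,"tz":0,"wx":0,"wy":0,"wz":0,"jaw":0.0},{"tx":-0.12,"ty":-0.07,"tz":0,"wx":0,"wy":0,"wz":0,"jaw":0.0}]'
python3 - <<'E'
from meas import *
F={n:avg(n,2) for n in("side","top")}
for n in F: cv2.imwrite(f"pics/d_{n}.png",F[n][0][:,:,::-1].astype(np.uint8))
for k,xy,z,r in [("coaster",(.631,-.183),.006,.038),("bowlrim",(.631,-.183),.056,.033)]:
    for n in F: print(k,n,*ringfit(*F[n],xy,z,r))
for xy in [(.42,-.362)]:
    for n in F:
        for r in(.065,.057): print("st",n,r,*ringfit(*F[n],xy,.068,r,rng=.0055))
        print("floor",n,*ringfit(*F[n],xy,.038,.057,rng=.006))
plan([.42,-.362,.12])
E
```

```text
t: 6.17
tcp_pos: [0.6315, -0.1822, 0.0367]
orientation: [0.594, 0.384, 0.594, -0.384]
ft_force: [-0.5, 0.2, 0.0]
opening: 0.864
t: 6.58
tcp_pos: [0.57, -0.2109, 0.1623]
orientation: [0.597, 0.384, 0.591, -0.383]
ft_force: [0.4, -0.6, -0.1]
opening: 0.702
coaster side [ 0.6311 -0.1814  0.0368] 0.0007448634514481932 64
coaster top [ 0.6356 -0.1866  0.0411] 0.002141746150998082 65
bowlrim side [ 0.6302 -0.1804  0.0327] 0.0011755259978346796 66
bowlrim top [ 0.635  -0.1812  0.0299] 0.0021864952934130544 57
st side 0.065 [ 0.4204 -0.3652  0.0645] 0.0010993002222039958 44
st side 0.057 [ 0.4224 -0.3616  0.0582] 0.0004556650921098207 23
floor side [ 0.421  -0.3667  0.0568] 0.000355759848778725 11
st top 0.065 [ 0.4182 -0.3619  0.0644] 0.0007361194238330732 43
st top 0.057 [ 0.4198 -0.3597  0.0564] 0.0008372124445677268 56
floor top [ 0.4224 -0.3687  0.0575] 0.000642309975744982 56
t=6.78 tcp=[ 0.5674 -0.2112  0.1572] tx,ty,tz=[ 0.0371 -0.1962  0.0774] jaw=-65.90 tilt=0.03 j1=-0.42 j6=0.73 open=0.531 F=[ 0.4  0.6 -0.1]
```

View pics/d_top.png

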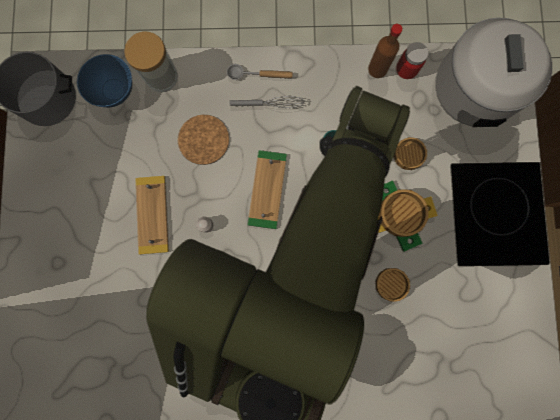

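View pics/d_side.png

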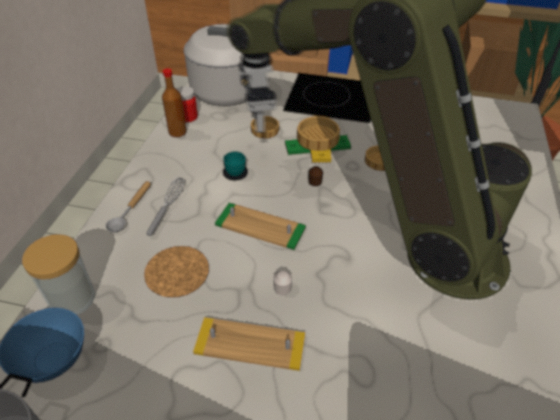

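The bowl stands upright in the coaster: side-view rim centre against coaster centre is within 1.5 mm. The top view is blocked there by the arm. The 130 mm basket at (404,213) is the steamer. I'll pinch its wall at bearing 114°, around (0.3947, -0.3063).

```bash
python3 - <<'E'
from h import *
plan([.3947,-.3063,.12])
E
python3 -m inch '[{"tx":0,"ty":-0.035,"tz":0,"wx":0,"wy":0,"wz":0,"jaw":-0.2},{"tx":0,"ty":-0.07,"tz":0.004,"wx":0,"wy":0,"wz":0,"jaw":-0.2},{"tx":0,"ty":-0.11,"tz":0.008,"wx":0,"wy":0,"wz":0,"jaw":-0.2},{"tx":0,"ty":-0.15,"tz":0.012,"wx":0,"wy":0,"wz":0,"jaw":-0.2},{"tx":0,"ty":-0.18,"tz":0.0155,"wx":0,"wy":0,"wz":0,"jaw":-0.2}]' 
python3 -m inch '[{"tx":0,"ty":-0.014,"tz":0.0005,"wx":0,"wy":0,"wz":0,"jaw":-0.2},{"tx":0.02,"ty":-0.014,"tz":0.0005,"wx":0,"wy":0,"wz":0,"jaw":-0.2},{"tx":0.02,"ty":-0.014,"tz":0.0005,"wx":0,"wy":0,"wz":0,"jaw":-0.2}]'
python3 - <<'E'
from h import *
plan([.3947,-.3063,.044])
f=grab_frame("side"); cv2.imwrite("pics/e_s.png",cv2.resize(f["frame"][60:200,230:400,::-1],None,fx=4,fy=4))
f=grab_frame("top"); cv2.imwrite("pics/e_t.png",cv2.resize(f["frame"][140:280,320:490,::-1],None,fx=4,fy=4))
plan([.3947,-.3063,.044])
E
```

```text
t=6.78 tcp=[ 0.5674 -0.2112  0.1572] tx,ty,tz=[ 0.0371 -0.1965  0.0162] jaw=-65.90 tilt=0.03 j1=-0.42 j6=0.73 open=0.531 F=[ 0.4  0.6 -0.1]
t: 7.2
tcp_pos: [0.4085, -0.2994, 0.1565]
orientation: [0.594, 0.384, 0.594, -0.384]
ft_force: [0.0, -0.2, -0.4]
opening: 0.405
t: 7.45
tcp_pos: [0.3966, -0.3046, 0.1344]
orientation: [0.592, 0.385, 0.595, -0.384]
ft_force: [0.1, 0.1, -1.3]
opening: 0.399
t=7.45 tcp=[ 0.3966 -0.3046  0.1344] tx,ty,tz=[ 0.0904 -0.0023  0.001 ] jaw=-65.88 tilt=0.19 j1=-0.73 j6=0.42 open=0.399 F=[ 0.1  0.1 -1.3]
t=7.55 tcp=[ 0.3978 -0.3046  0.1365] tx,ty,tz=[ 0.0925 -0.0035  0.0004] jaw=-65.79 tilt=0.08 j1=-0.73 j6=0.42 open=0.399 F=[-0.8 -0.1  0.3]
```

View pics/e_s.png

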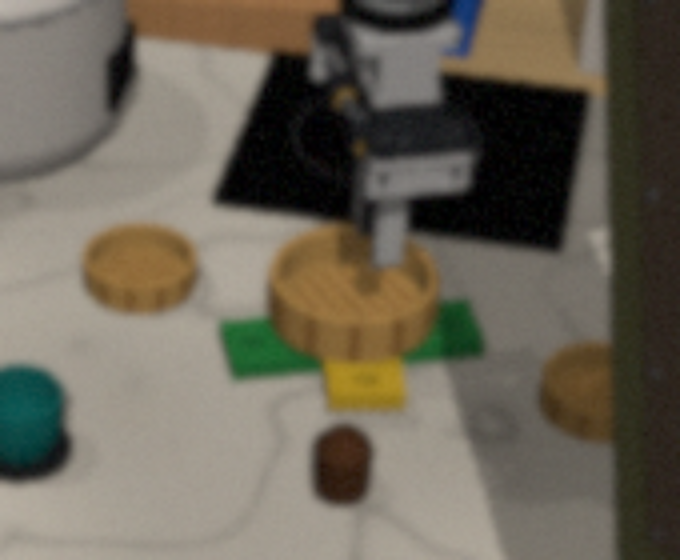

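The fingers at crop (385,250) are above the basket, set for its near wall. I'll descend.

```bash
python3 -m inch '[{"tx":0.025,"ty":-0.0025,"tz":0.0005,"wx":0,"wy":0,"wz":0,"jaw":-0.2},{"tx":0.05,"ty":-0.0035,"tz":0.0005,"wx":0,"wy":0,"wz":0,"jaw":-0.2},{"tx":0.055,"ty":-0.0035,"tz":0.0005,"wx":0,"wy":0,"wz":0,"jaw":-0.2},{"tx":0.055,"ty":-0.0035,"tz":0.0005,"wx":0,"wy":0,"wz":0,"jaw":-0.2}]'
python3 - <<'E'
from h import *
f=grab_frame("side"); cv2.imwrite("pics/f_s.png",cv2.resize(f["frame"][90:180,260:370,::-1],None,fx=6,fy=6,interpolation=2))
plan([.3947,-.3063,.044])
E
```

```text
t: 7.88
tcp_pos: [0.3945, -0.3061, 0.0812]
orientation: [0.593, 0.384, 0.595, -0.384]
ft_force: [0.0, 0.0, -0.5]
opening: 0.401
t=7.93 tcp=[ 0.3949 -0.3066  0.0824] tx,ty,tz=[ 0.0384 -0.0001 -0.0004] jaw=-65.79 tilt=0.02 j1=-0.73 j6=0.41 open=0.401 F=[1.  0.2 0.1]
```

View pics/f_s.png

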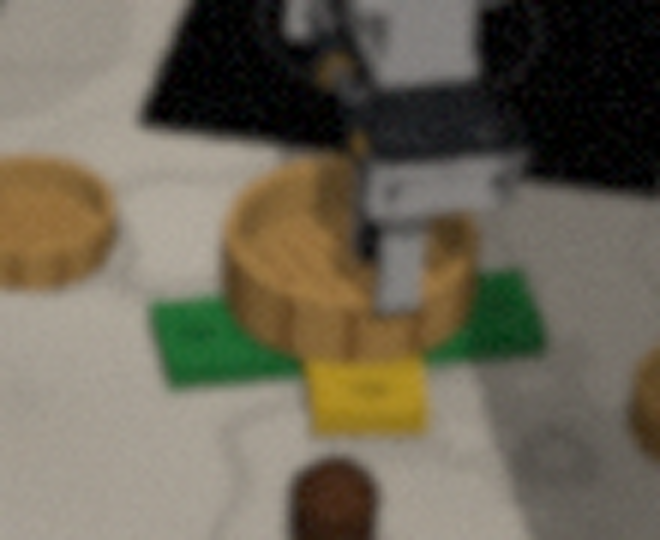

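The outer finger is outside the wall at crop (400,290) and the inner one is over the basket floor at crop (368,245). I'll descend and grip.

```bash
python3 -m inch '[{"tx":0.02,"ty":0,"tz":0,"wx":0,"wy":0,"wz":0,"jaw":-0.2},{"tx":0.034,"ty":0,"tz":0,"wx":0,"wy":0,"wz":0,"jaw":-0.2},{"tx":0.037,"ty":0,"tz":0,"wx":0,"wy":0,"wz":0,"jaw":-0.2},{"tx":0.037,"ty":0,"tz":0,"wx":0,"wy":0,"wz":0,"jaw":-0.2}]' 
python3 -m inch '[{"tx":0,"ty":0,"tz":0,"wx":0,"wy":0,"wz":0,"jaw":-0.5},{"tx":0,"ty":0,"tz":0,"wx":0,"wy":0,"wz":0,"jaw":-0.8},{"tx":0,"ty":0,"tz":0,"wx":0,"wy":0,"wz":0,"jaw":-1},{"tx":0,"ty":0,"tz":0,"wx":0,"wy":0,"wz":0,"jaw":-1},{"tx":0,"ty":0,"tz":0,"wx":0,"wy":0,"wz":0,"jaw":-1}]' 35
python3 - <<'E'
from h import *
plan([.3947,-.3063,.044])
E
```

```text
t: 8.27
tcp_pos: [0.3947, -0.3068, 0.0455]
orientation: [0.594, 0.384, 0.594, -0.384]
ft_force: [-0.8, -0.0, 1.3]
opening: 0.4
t: 8.68
tcp_pos: [0.3945, -0.3072, 0.0455]
orientation: [0.594, 0.384, 0.593, -0.384]
ft_force: [-1.1, -1.2, 6.4]
opening: 0.089
t=8.68 tcp=[ 0.3945 -0.3072  0.0455] tx,ty,tz=[ 0.0015  0.0006 -0.0007] jaw=-65.84 tilt=0.08 j1=-0.73 j6=0.41 open=0.089 F=[-1.1 -1.2  6.4]
```

```bash
python3 -m inch '[{"tx":-0.003,"ty":0,"tz":0,"wx":0,"wy":0,"wz":0,"jaw":-1},{"tx":-0.01,"ty":0,"tz":0,"wx":0,"wy":0,"wz":0,"jaw":-1},{"tx":-0.025,"ty":0,"tz":0,"wx":0,"wy":0,"wz":0,"jaw":-1},{"tx":-0.05,"ty":0,"tz":0,"wx":0,"wy":0,"wz":0,"jaw":-1},{"tx":-0.08,"ty":0,"tz":0,"wx":0,"wy":0,"wz":0,"jaw":-1}]'
python3 - <<'E'
from h import *
f=grab_frame("side"); cv2.imwrite("pics/g_s.png",cv2.resize(f["frame"][60:200,230:400,::-1],None,fx=4,fy=4))
f=grab_frame("top"); cv2.imwrite("pics/g_t.png",cv2.resize(f["frame"][140:280,320:490,::-1],None,fx=4,fy=4))
plan([.634,.255,.12])
E
```

```text
t: 9.1
tcp_pos: [0.3934, -0.306, 0.125]
orientation: [0.592, 0.384, 0.595, -0.384]
ft_force: [0.5, 0.2, -1.9]
opening: 0.089
t=9.20 tcp=[ 0.3956 -0.3079  0.1293] tx,ty,tz=[ 0.0081  0.448  -0.4159] jaw=-65.83 tilt=0.37 j1=-0.73 j6=0.41 open=0.091 F=[ 0.1  0.6 -1.1]
```

View pics/g_s.png

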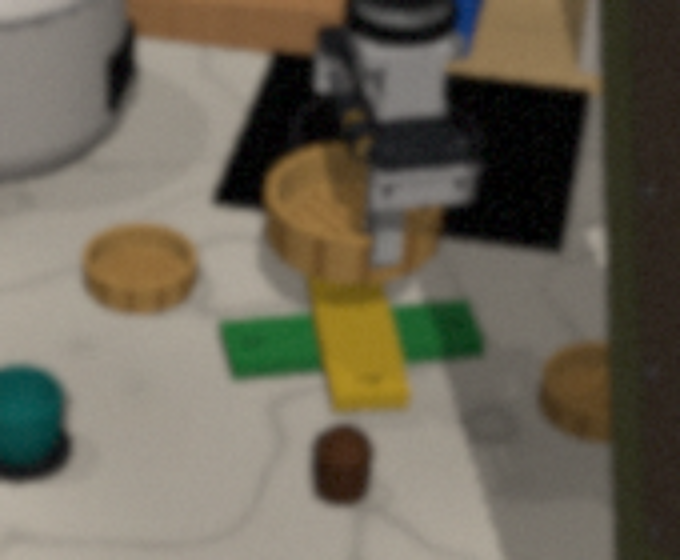

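View pics/g_t.png

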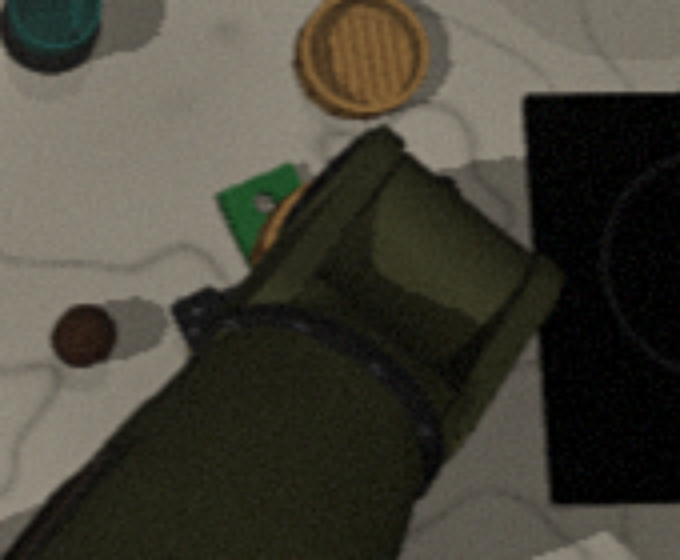

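The steamer is lifted level and the boards stayed put. I'll carry it to the mat.

```bash
python3 -m inch '[{"tx":0,"ty":0.028,"tz":-0.026,"wx":0,"wy":0,"wz":0,"jaw":-1},{"tx":0,"ty":0.056,"tz":-0.052,"wx":0,"wy":0,"wz":0,"jaw":-1},{"tx":0,"ty":0.084,"tz":-0.078,"wx":0,"wy":0,"wz":0,"jaw":-1},{"tx":0,"ty":0.112,"tz":-0.104,"wx":0,"wy":0,"wz":0,"jaw":-1},{"tx":0,"ty":0.14,"tz":-0.13,"wx":0,"wy":0,"wz":0,"jaw":-1}]' 
python3 -m inch '[{"tx":0,"ty":0.028,"tz":-0.026,"wx":0,"wy":0,"wz":0,"jaw":-1},{"tx":0,"ty":0.056,"tz":-0.052,"wx":0,"wy":0,"wz":0,"jaw":-1},{"tx":0,"ty":0.084,"tz":-0.078,"wx":0,"wy":0,"wz":0,"jaw":-1},{"tx":0,"ty":0.112,"tz":-0.104,"wx":0,"wy":0,"wz":0,"jaw":-1},{"tx":0,"ty":0.14,"tz":-0.13,"wx":0,"wy":0,"wz":0,"jaw":-1}]' 
python3 -m inch '[{"tx":0,"ty":0.028,"tz":-0.026,"wx":0,"wy":0,"wz":0,"jaw":-1},{"tx":0,"ty":0.056,"tz":-0.052,"wx":0,"wy":0,"wz":0,"jaw":-1},{"tx":0,"ty":0.084,"tz":-0.078,"wx":0,"wy":0,"wz":0,"jaw":-1},{"tx":0.0,"ty":0.112,"tz":-0.104,"wx":0,"wy":0,"wz":0,"jaw":-1},{"tx":0.0,"ty":0.135,"tz":-0.125,"wx":0,"wy":0,"wz":0,"jaw":-1}]' 
python3 -m inch '[{"tx":0,"ty":0.015,"tz":-0.014,"wx":0,"wy":0,"wz":0,"jaw":-1},{"tx":0.01,"ty":0.015,"tz":-0.014,"wx":0,"wy":0,"wz":0,"jaw":-1},{"tx":0.01,"ty":0.015,"tz":-0.014,"wx":0,"wy":0,"wz":0,"jaw":-1}]'
python3 - <<'E'
from h import *
plan([.634,.255,.06])
E
```

```text
t: 9.62
tcp_pos: [0.4687, -0.1289, 0.1245]
orientation: [0.593, 0.384, 0.594, -0.384]
ft_force: [1.4, -0.7, -1.0]
opening: 0.088
t: 10.03
tcp_pos: [0.5432, 0.0471, 0.1244]
orientation: [0.593, 0.384, 0.594, -0.384]
ft_force: [0.4, -0.8, -1.3]
opening: 0.088
t: 10.45
tcp_pos: [0.6152, 0.217, 0.1241]
orientation: [0.593, 0.384, 0.594, -0.384]
ft_force: [-0.0, -1.1, -1.1]
opening: 0.09
t: 10.7
tcp_pos: [0.622, 0.2338, 0.1119]
orientation: [0.593, 0.383, 0.595, -0.385]
ft_force: [-0.8, 0.1, -2.3]
opening: 0.093
t=10.70 tcp=[0.622  0.2338 0.1119] tx,ty,tz=[ 0.0518  0.0199 -0.0144] jaw=-65.75 tilt=0.23 j1=0.30 j6=1.45 open=0.093 F=[-0.8  0.1 -2.3]
```

```bash
python3 -m inch '[{"tx":0.02,"ty":0.018,"tz":-0.013,"wx":0,"wy":0,"wz":0,"jaw":-1},{"tx":0.05,"ty":0.018,"tz":-0.013,"wx":0,"wy":0,"wz":0,"jaw":-1},{"tx":0.06,"ty":0.018,"tz":-0.013,"wx":0,"wy":0,"wz":0,"jaw":-1},{"tx":0.06,"ty":0.018,"tz":-0.013,"wx":0,"wy":0,"wz":0,"jaw":-1}]'
python3 - <<'E'
from meas import *
plan([.634,.255,.0215])
F={n:avg(n,2) for n in("side","top")}
for n in F: cv2.imwrite(f"pics/i_{n}.png",F[n][0][:,:,::-1].astype(np.uint8))
plan([.634,.255,.0215])
o=get_obs(); c=o["tcp_pos"]+[.0248,-.0557,0]; zr=o["tcp_pos"][2]-.0155+.038
for n in F:
    print("mat",n,*ringfit(*F[n],(.659,.2),.006,.077))
    for r in(.065,.057): print("steamer",n,r,*ringfit(*F[n],c[:2],zr,r,rng=.005))
    print("tool says",c)
E
```

```text
t: 11.03
tcp_pos: [0.6324, 0.2509, 0.0515]
orientation: [0.592, 0.383, 0.595, -0.386]
ft_force: [-0.5, -0.9, -1.4]
opening: 0.09
t=11.03 tcp=[0.6324 0.2509 0.0515] tx,ty,tz=[ 0.03    0.0033 -0.003 ] jaw=-65.88 tilt=0.37 j1=0.32 j6=1.47 open=0.090 F=[-0.5 -0.9 -1.4]
t=11.23 tcp=[0.635  0.2522 0.0569] tx,ty,tz=[ 0.0354  0.0002 -0.003 ] jaw=-65.87 tilt=0.14 j1=0.32 j6=1.47 open=0.094 F=[-0.7 -0.2 -0.5]
mat side [0.6583 0.2023 0.0767] 0.0006483048799675178 68
steamer side 0.065 [0.659  0.1942 0.0645] 0.0005760213623825436 28
steamer side 0.057 [0.6585 0.1946 0.0563] 0.000523085492333826 22
tool says [0.6598 0.1965 0.0569]
mat top [0.6573 0.1982 0.076 ] 0.0014507533039787926 60
steamer top 0.065 [0.6582 0.1941 0.0657] 0.0007750070932710587 20
steamer top 0.057 [0.6591 0.1934 0.0578] 0.00043528063116768725 30
tool says [0.6598 0.1965 0.0569]
```

View pics/i_side.png

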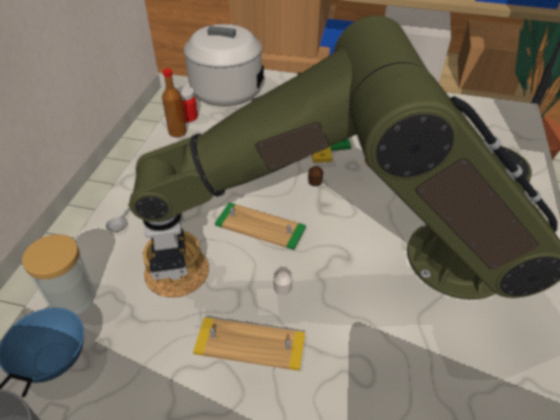

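View pics/i_top.png

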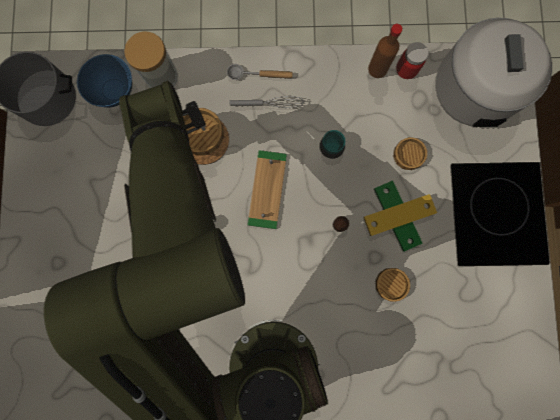

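The steamer (centre y about 0.194) needs about 6 mm more in +y to sit centred on the mat at (0.6586, 0.200). I'll correct that while lowering.

```bash
python3 -m inch '[{"tx":0.012,"ty":0.0025,"tz":-0.0055,"wx":0,"wy":0,"wz":0,"jaw":-1},{"tx":0.024,"ty":0.0025,"tz":-0.0055,"wx":0,"wy":0,"wz":0,"jaw":-1},{"tx":0.030,"ty":0.0025,"tz":-0.0055,"wx":0,"wy":0,"wz":0,"jaw":-1},{"tx":0.032,"ty":0.0025,"tz":-0.0055,"wx":0,"wy":0,"wz":0,"jaw":-1},{"tx":0.033,"ty":0.0025,"tz":-0.0055,"wx":0,"wy":0,"wz":0,"jaw":-1}]' 
python3 -m inch '[{"tx":0.001,"ty":0,"tz":0,"wx":0,"wy":0,"wz":0,"jaw":-1},{"tx":0.001,"ty":0,"tz":0,"wx":0,"wy":0,"wz":0,"jaw":-1},{"tx":0.001,"ty":0,"tz":0,"wx":0,"wy":0,"wz":0,"jaw":-1}]' 
python3 -m inch '[{"tx":0.001,"ty":0,"tz":0,"wx":0,"wy":0,"wz":0,"jaw":-1},{"tx":0.001,"ty":0,"tz":0,"wx":0,"wy":0,"wz":0,"jaw":-1}]'
python3 - <<'E'
from meas import *
F={n:avg(n,2) for n in("side","top")}
plan([.635,.2582,.0215])
o=get_obs(); c=o["tcp_pos"]+[.0248,-.0557,0]
for n in F:
    print("mat",n,*ringfit(*F[n],(.659,.2),.006,.077,rng=.006))
    for r in(.065,.057): print("steamer",n,r,*ringfit(*F[n],c[:2],.045,r,rng=.005))
E
```

```text
t: 11.65
tcp_pos: [0.6339, 0.2587, 0.0217]
orientation: [0.593, 0.384, 0.594, -0.384]
ft_force: [-8.4, -1.3, 13.8]
opening: 0.09
t: 11.9
tcp_pos: [0.634, 0.2587, 0.0217]
orientation: [0.593, 0.384, 0.594, -0.384]
ft_force: [-10.0, -1.5, 13.3]
opening: 0.093
t: 12.07
tcp_pos: [0.634, 0.2587, 0.0216]
orientation: [0.593, 0.384, 0.594, -0.384]
ft_force: [-11.8, -2.4, 19.8]
opening: 0.09
t=12.27 tcp=[0.634  0.2588 0.0216] tx,ty,tz=[0.0001 0.0007 0.0009] jaw=-65.82 tilt=0.03 j1=0.33 j6=1.48 open=0.091 F=[-12.4  -3.3  19.3]
mat side [0.6582 0.2024 0.0765] 0.0005783231734669964 58
steamer side 0.065 [0.6559 0.2018 0.0654] 0.0007913061993307796 34
steamer side 0.057 [0.6571 0.2017 0.0568] 0.0005681306326314646 24
mat top [0.6585 0.2003 0.0776] 0.000799550033033336 49
steamer top 0.065 [0.6594 0.2032 0.065 ] 0.0008113552686428299 23
steamer top 0.057 [0.6586 0.2001 0.0574] 0.0005260216917186977 36
```

It is down on the mat, centred to about 1–2 mm. I'll unload the overtravel, release and rise.

```bash
python3 -m inch '[{"tx":-0.002,"ty":0,"tz":0,"wx":0,"wy":0,"wz":0,"jaw":-1},{"tx":-0.002,"ty":0,"tz":0,"wx":0,"wy":0,"wz":0,"jaw":-0.75},{"tx":-0.002,"ty":0,"tz":0,"wx":0,"wy":0,"wz":0,"jaw":-0.5},{"tx":-0.002,"ty":0,"tz":0,"wx":0,"wy":0,"wz":0,"jaw":-0.3},{"tx":-0.002,"ty":0,"tz":0,"wx":0,"wy":0,"wz":0,"jaw":-0.3}]' 10
python3 -m inch '[{"tx":-0.02,"ty":0,"tz":0,"wx":0,"wy":0,"wz":0,"jaw":-0.3},{"tx":-0.055,"ty":0,"tz":0,"wx":0,"wy":0,"wz":0,"jaw":-0.3},{"tx":-0.09,"ty":0,"tz":0,"wx":0,"wy":0,"wz":0,"jaw":0},{"tx":-0.1,"ty":-0.03,"tz":0.028,"wx":0,"wy":0,"wz":0,"jaw":0.5},{"tx":-0.1,"ty":-0.056,"tz":0.052,"wx":0,"wy":0,"wz":0,"jaw":0.8}]' 
python3 -m inch '[{"tx":0,"ty":-0.028,"tz":0.026,"wx":-7,"wy":0,"wz":0,"jaw":0.8},{"tx":0,"ty":-0.056,"tz":0.052,"wx":-14,"wy":0,"wz":0,"jaw":0.8},{"tx":0,"ty":-0.084,"tz":0.078,"wx":-21,"wy":0,"wz":0,"jaw":0.8},{"tx":0,"ty":-0.112,"tz":0.104,"wx":-28,"wy":0,"wz":0,"jaw":0.8},{"tx":0,"ty":-0.14,"tz":0.13,"wx":-35,"wy":0,"wz":0,"jaw":0.8}]'
python3 - <<'E'
from meas import *
F={n:avg(n,2) for n in("side","top")}
for n in F: cv2.imwrite(f"pics/j_{n}.png",F[n][0][:,:,::-1].astype(np.uint8))
for n in F:
    print("mat",n,*ringfit(*F[n],(.659,.2),.006,.077,rng=.006))
    for r in(.065,.057): print("steamer",n,r,*ringfit(*F[n],(.658,.201),.044,r,rng=.005))
    print("YB",n,*rectfit(*F[n],(.416,-.370,np.radians(-75.7)),.2,.058,.03))
plan([.416,-.37,.1],14.3)
E
```

```text
t: 12.68
tcp_pos: [0.6342, 0.2585, 0.0214]
orientation: [0.593, 0.384, 0.594, -0.384]
ft_force: [0.1, 0.3, -0.1]
opening: 0.301
t: 13.1
tcp_pos: [0.6053, 0.1884, 0.1251]
orientation: [0.595, 0.385, 0.593, -0.382]
ft_force: [1.0, -0.4, -0.6]
opening: 0.524
t: 13.52
tcp_pos: [0.5294, 0.0118, 0.1218]
orientation: [0.682, 0.187, 0.682, -0.187]
ft_force: [-0.2, 0.8, 1.1]
opening: 0.877
mat side [0.6578 0.2025 0.0765] 0.0005488959704338936 53
steamer side 0.065 [0.6572 0.199  0.0655] 0.0006746197929026962 48
steamer side 0.057 [0.6603 0.2004 0.0582] 0.0002601560320575694 12
YB side [ 0.4195 -0.3666 -1.2513] [0.42, 0.85, 6.35, 0.8] 1.24
mat top [0.6585 0.1994 0.0772] 0.0007372761999338423 51
steamer top 0.065 [0.6559 0.2002 0.0657] 0.0008119910349471821 45
steamer top 0.057 [0.6591 0.1992 0.0571] 0.0008050071013168646 34
YB top [ 0.4193 -0.3666 -1.2558] [1.93, 0.0, 1.57, 0.04] 0.54
t=13.72 tcp=[0.5306 0.0128 0.1221] tx,ty,tz=[ 0.022  -0.3867  0.1006] jaw=-31.25 tilt=0.03 j1=-0.04 j6=0.50 open=0.898 F=[ 0.8  0.8 -0.2] yaw+=45.5 wx=-45.55
```

View pics/j_top.png

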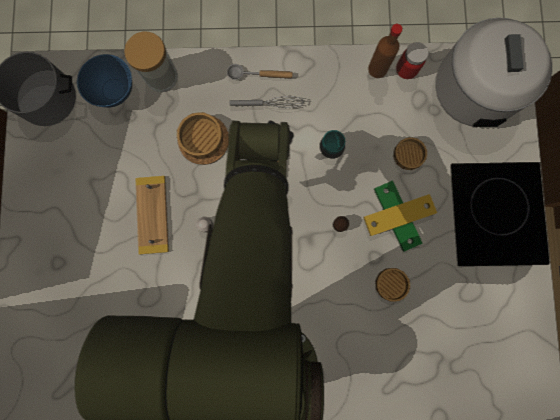

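View pics/j_side.png

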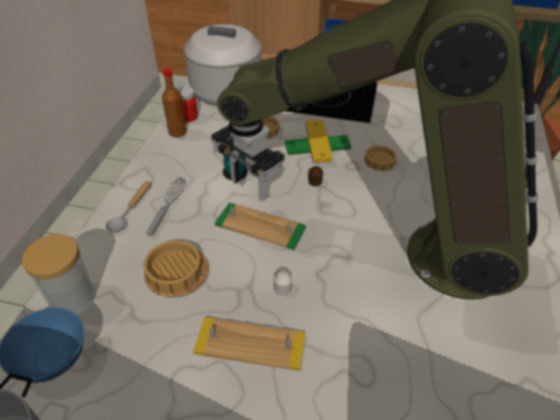

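The steamer is upright on the mat, 1–2 mm off centre at most. The bowl still stands on the coaster at (332,144) in the top view. The yellow board now shows completely; I'll check its fit enlarged.

Run:
```python
from meas import *
F={n:avg(n,2) for n in("side","top")}
for n in F:
    for e in ((0,1,2,3),(1,3)):
        p,*r=rectfit(*F[n],(.4193,-.3666,-1.256),.2,.058,.03,edges=e); print(n,p,np.degrees(p[2]),r)
    pg,*r=rectfit(*F[n],(.4185,-.366,np.radians(22.6)),.2,.058,.015,skip=lambda q:abs(q[0])<.04); print('G',n,pg,np.degrees(pg[2]),r)
    img=F[n][0][:,:,::-1].astype(np.uint8).copy(); img=cv2.resize(img,None,fx=5,fy=5,interpolation=2)
    p=np.array([.4193,-.3666,-1.256])
    for pp,z in((p,.03),(pg,.015)):
        uv=(proj(F[n][1],rectpts(pp,.2,.058,z))+.5)*5-.5
        cv2.polylines(img,[uv.astype(int)],True,(255,255,255),1)
        for s in(1,-1):
            a=pp[2];xy=pp[:2]+s*.08*np.array([np.cos(a),np.sin(a)]); th=np.linspace(0,6.28,30)
            uv=(proj(F[n][1],np.c_[xy[0]+.0085*np.cos(th),xy[1]+.0085*np.sin(th),th*0+z])+.5)*5-.5
            cv2.polylines(img,[uv.astype(int)],True,(255,0,255),1)
    x0,y0=(350,170) if n=="top" else (275,105)
    cv2.imwrite(f"pics/k_{n}.png",img[y0*5:(y0+90)*5,x0*5:(x0+100)*5])
plan([.4193,-.3666,.1],18)
```

```text
side [ 0.42   -0.3675 -1.2504] -71.64196988496958 [[0.64, 1.17, 6.81, 0.89], 1.15]
side [ 0.6536 -1.114  -1.2371] -70.88132420468916 [[None, -0.09, None, -0.14], 3.05]
G side [ 0.4201 -0.3648  0.3957] 22.671616914058287 [[0.41, 0.2, 0.41, 6.86], 0.84]
top [ 0.4192 -0.3663 -1.2572] -72.03228777074906 [[1.97, -0.0, 2.03, 0.05], 0.56]
top [ 0.5717 -0.8331 -1.3245] -75.89034823602513 [[None, -1.54, None, -0.71], 2.41]
G top [ 0.4188 -0.3644  0.3948] 22.62001924712429 [[0.03, 1.85, -0.05, 2.15], 1.45]
t=13.92 tcp=[0.5308 0.0144 0.1216] tx,ty,tz=[ 0.0216 -0.3839  0.1009] jaw=-31.04 tilt=0.01 j1=-0.04 j6=0.50 open=0.901 F=[-0.8  0.2 -0.2] yaw+=49.0 wx=-49.04
```

View pics/k_top.png

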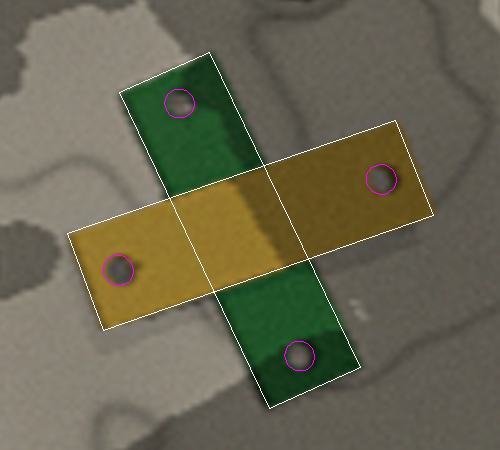

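View pics/k_side.png

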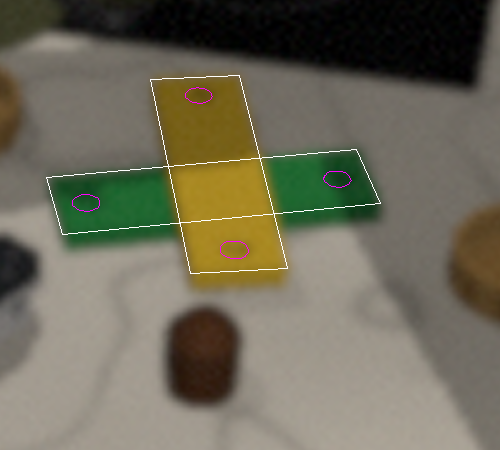

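Both overlays match the picture: yellow (0.4193, -0.3666, -72.0°), green (0.419, -0.3646, 22.65°).

```bash
python3 -m inch '[{"tx":0,"ty":-0.0384,"tz":0.01,"wx":-7,"wy":0,"wz":0,"jaw":0.8},{"tx":0,"ty":-0.0768,"tz":0.02,"wx":-14,"wy":0,"wz":0,"jaw":0.8},{"tx":0,"ty":-0.115,"tz":0.03,"wx":-21,"wy":0,"wz":0,"jaw":0.8},{"tx":0,"ty":-0.153,"tz":0.04,"wx":-28,"wy":0,"wz":0,"jaw":0.8},{"tx":0,"ty":-0.191,"tz":0.05,"wx":-35,"wy":0,"wz":0,"jaw":0.8}]'
python3 - <<'E'
from h import *
plan([.4193,-.3666,.1],18)
E
```

```text
t: 14.33
tcp_pos: [0.4783, -0.1649, 0.1218]
orientation: [0.707, -0.008, 0.707, 0.008]
ft_force: [0.4, 0.1, 0.5]
opening: 0.899
t=14.33 tcp=[ 0.4783 -0.1649  0.1218] tx,ty,tz=[ 0.0218 -0.2004 -0.0634] jaw=1.25 tilt=0.00 j1=-0.40 j6=-0.43 open=0.899 F=[0.4 0.1 0.5] yaw+=16.8 wx=-16.75
```

```bash
python3 -m inch '[{"tx":0,"ty":-0.036,"tz":-0.011,"wx":-7,"wy":0,"wz":0,"jaw":0.8},{"tx":0,"ty":-0.073,"tz":-0.022,"wx":-14,"wy":0,"wz":0,"jaw":0.8},{"tx":0,"ty":-0.11,"tz":-0.034,"wx":-14,"wy":0,"wz":0,"jaw":0.8},{"tx":0,"ty":-0.147,"tz":-0.046,"wx":-14,"wy":0,"wz":0,"jaw":0.8},{"tx":0,"ty":-0.17,"tz":-0.053,"wx":-14,"wy":0,"wz":0,"jaw":0.8}]' 
python3 -m inch '[{"tx":0.02,"ty":0,"tz":0,"wx":0,"wy":0,"wz":0,"jaw":0.8},{"tx":0.02,"ty":0,"tz":0,"wx":0,"wy":0,"wz":0,"jaw":0.8},{"tx":0.02,"ty":0,"tz":0,"wx":0,"wy":0,"wz":0,"jaw":0.8}]'
python3 - <<'E'
from h import *
plan([.4193,-.3666,.018],18)
E
```

```text
t: 14.75
tcp_pos: [0.4275, -0.3375, 0.1217]
orientation: [0.701, -0.091, 0.701, 0.091]
ft_force: [0.5, -0.0, -0.2]
opening: 0.897
t: 15.0
tcp_pos: [0.4283, -0.3341, 0.1011]
orientation: [0.701, -0.091, 0.702, 0.092]
ft_force: [-0.2, -0.5, -0.0]
opening: 0.9
t=15.00 tcp=[ 0.4283 -0.3341  0.1011] tx,ty,tz=[ 0.0831 -0.0293 -0.017 ] jaw=14.90 tilt=0.13 j1=-0.73 j6=-0.99 open=0.900 F=[-0.2 -0.5 -0. ] yaw+=3.1 wx=-3.10
```

```bash
python3 -m inch '[{"tx":0,"ty":-0.0293,"tz":-0.017,"wx":-3.1,"wy":0,"wz":0,"jaw":0.8},{"tx":0.02,"ty":-0.0293,"tz":-0.017,"wx":-3.1,"wy":0,"wz":0,"jaw":0.8},{"tx":0.05,"ty":-0.0293,"tz":-0.017,"wx":-3.1,"wy":0,"wz":0,"jaw":0.8},{"tx":0.05,"ty":-0.0293,"tz":-0.017,"wx":-3.1,"wy":0,"wz":0,"jaw":0.8},{"tx":0.05,"ty":-0.0293,"tz":-0.017,"wx":-3.1,"wy":0,"wz":0,"jaw":0.8}]'
python3 - <<'E'
from h import *
f=grab_frame("side"); cv2.imwrite("pics/l_s.png",cv2.resize(f["frame"][80:200,250:400,::-1],None,fx=5,fy=5,interpolation=2))
plan([.4193,-.3666,.018],18)
E
```

```text
t: 15.42
tcp_pos: [0.4197, -0.3665, 0.052]
orientation: [0.698, -0.11, 0.699, 0.112]
ft_force: [0.2, 0.5, 1.7]
opening: 0.898
t=15.47 tcp=[ 0.4202 -0.3672  0.0532] tx,ty,tz=[ 0.0352  0.0008 -0.0007] jaw=18.06 tilt=0.03 j1=-0.78 j6=-1.10 open=0.899 F=[-0.5  0.2  0.9] yaw+=-0.1 wx=0.06
```

View pics/l_s.png

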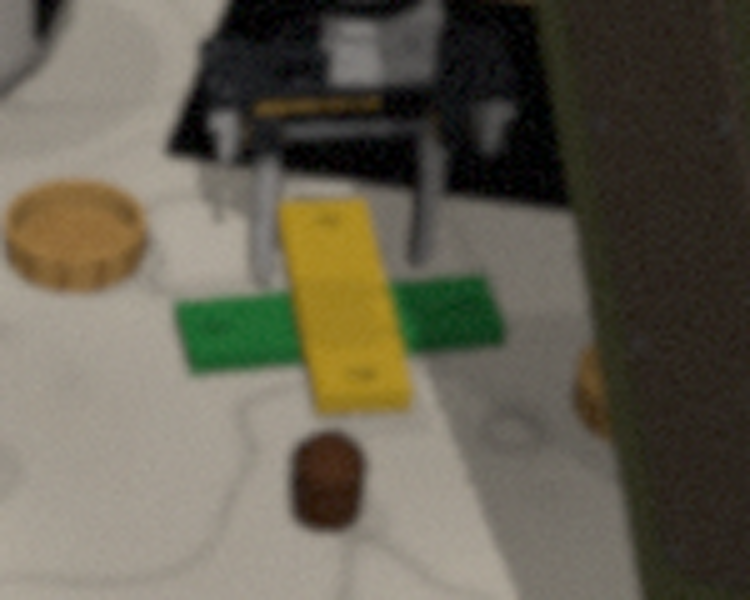

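The fingers straddle the yellow board, whose edges are at crop x 285–400. I'll descend slowly.

```bash
python3 -m inch '[{"tx":0.015,"ty":0.0008,"tz":-0.0007,"wx":0,"wy":0,"wz":0,"jaw":0.7},{"tx":0.028,"ty":0.0008,"tz":-0.0007,"wx":0,"wy":0,"wz":0,"jaw":0.7},{"tx":0.033,"ty":0.0008,"tz":-0.0007,"wx":0,"wy":0,"wz":0,"jaw":0.6},{"tx":0.0335,"ty":0.0008,"tz":-0.0007,"wx":0,"wy":0,"wz":0,"jaw":0.5},{"tx":0.034,"ty":0.0008,"tz":-0.0007,"wx":0,"wy":0,"wz":0,"jaw":0.4}]'
python3 -m inch '[{"tx":0.0015,"ty":0,"tz":0,"wx":0,"wy":0,"wz":0,"jaw":0.4},{"tx":0.0015,"ty":0,"tz":0,"wx":0,"wy":0,"wz":0,"jaw":0.4}]'
```

```text
t: 15.88
tcp_pos: [0.4191, -0.3674, 0.0192]
orientation: [0.699, -0.111, 0.698, 0.11]
ft_force: [1.3, 0.1, 0.3]
opening: 0.716
t: 16.05
tcp_pos: [0.4187, -0.3674, 0.0171]
orientation: [0.699, -0.111, 0.698, 0.11]
ft_force: [0.7, 0.3, -0.1]
opening: 0.699
```

```bash
python3 -m inch '[{"tx":0,"ty":0,"tz":0,"wx":0,"wy":0,"wz":0,"jaw":0.2},{"tx":0,"ty":0,"tz":0,"wx":0,"wy":0,"wz":0,"jaw":0.1},{"tx":0,"ty":0,"tz":0,"wx":0,"wy":0,"wz":0,"jaw":0.1},{"tx":0,"ty":0,"tz":0,"wx":0,"wy":0,"wz":0,"jaw":0.1}]' 45
python3 - <<'E'
from h import *
plan([.4193,-.3666,.018],18)
E
```

```text
t: 16.38
tcp_pos: [0.4186, -0.3673, 0.0168]
orientation: [0.699, -0.111, 0.698, 0.11]
ft_force: [0.5, 1.1, 5.5]
opening: 0.61
t=16.38 tcp=[ 0.4186 -0.3673  0.0168] tx,ty,tz=[-0.0012  0.0004  0.0009] jaw=17.99 tilt=0.03 j1=-0.79 j6=-1.10 open=0.610 F=[0.5 1.1 5.5] yaw+=0.0 wx=-0.01
```

```bash
python3 -m inch '[{"tx":-0.003,"ty":0,"tz":0,"wx":0,"wy":0,"wz":0,"jaw":0.1},{"tx":-0.01,"ty":0,"tz":0,"wx":0,"wy":0,"wz":0,"jaw":0.1},{"tx":-0.03,"ty":0,"tz":0,"wx":0,"wy":0,"wz":0,"jaw":0.1},{"tx":-0.07,"ty":0,"tz":0,"wx":0,"wy":0,"wz":0,"jaw":0.1},{"tx":-0.105,"ty":0,"tz":0,"wx":0,"wy":0,"wz":0,"jaw":0.1}]'
python3 - <<'E'
from h import *
f=grab_frame("side"); cv2.imwrite("pics/m_s.png",cv2.resize(f["frame"][60:200,230:400,::-1],None,fx=4,fy=4))
plan([.435,.351,.115],93.7)
E
```

```text
t: 16.8
tcp_pos: [0.4179, -0.3667, 0.1228]
orientation: [0.698, -0.11, 0.699, 0.111]
ft_force: [0.2, -0.8, -1.1]
opening: 0.609
t=16.85 tcp=[ 0.4202 -0.3688  0.1304] tx,ty,tz=[0.0109 0.6801 0.2364] jaw=18.00 tilt=0.52 j1=-0.79 j6=-1.10 open=0.610 F=[ 2.1 -1.7  5.2] yaw+=75.7 wx=-75.70
```

View pics/m_s.png

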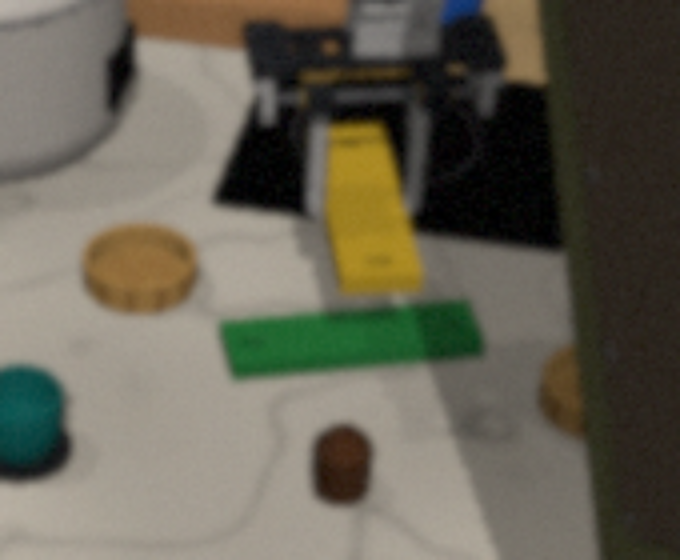

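The yellow board is lifted level and the green one stayed. I'll carry it across, turning towards the yellow stand.

```bash
python3 -m inch '[{"tx":0,"ty":0.036,"tz":0.0117,"wx":-4,"wy":0,"wz":0,"jaw":0.1},{"tx":0,"ty":0.072,"tz":0.0234,"wx":-9,"wy":0,"wz":0,"jaw":0.1},{"tx":0,"ty":0.108,"tz":0.0351,"wx":-14,"wy":0,"wz":0,"jaw":0.1},{"tx":0,"ty":0.144,"tz":0.0468,"wx":-19,"wy":0,"wz":0,"jaw":0.1},{"tx":0,"ty":0.18,"tz":0.0585,"wx":-25,"wy":0,"wz":0,"jaw":0.1}]' 
python3 -m inch '[{"tx":0,"ty":0.0278,"tz":0.0259,"wx":-5,"wy":0,"wz":0,"jaw":0.1},{"tx":0,"ty":0.0556,"tz":0.0518,"wx":-10,"wy":0,"wz":0,"jaw":0.1},{"tx":0,"ty":0.0834,"tz":0.0777,"wx":-15,"wy":0,"wz":0,"jaw":0.1},{"tx":0,"ty":0.1112,"tz":0.1036,"wx":-20,"wy":0,"wz":0,"jaw":0.1},{"tx":0,"ty":0.139,"tz":0.1295,"wx":-25,"wy":0,"wz":0,"jaw":0.1}]'
python3 -m inch '[{"tx":0,"ty":0.0142,"tz":0.0352,"wx":-5,"wy":0,"wz":0,"jaw":0.1},{"tx":0,"ty":0.0284,"tz":0.0704,"wx":-10,"wy":0,"wz":0,"jaw":0.1},{"tx":0,"ty":0.0426,"tz":0.1056,"wx":-15,"wy":0,"wz":0,"jaw":0.1},{"tx":0,"ty":0.0568,"tz":0.1408,"wx":-20,"wy":0,"wz":0,"jaw":0.1},{"tx":0,"ty":0.071,"tz":0.176,"wx":-25,"wy":0,"wz":0,"jaw":0.1}]'
python3 - <<'E'
from h import *
plan([.435,.351,.1],93.7)
E
```

```text
t: 17.27
tcp_pos: [0.4179, -0.1762, 0.1215]
orientation: [0.658, -0.26, 0.657, 0.26]
ft_force: [1.3, -0.4, -1.2]
opening: 0.608
t: 17.68
tcp_pos: [0.4179, 0.0139, 0.1217]
orientation: [0.586, -0.397, 0.585, 0.396]
ft_force: [1.2, -0.3, -1.9]
opening: 0.611
t: 18.1
tcp_pos: [0.418, 0.2039, 0.1217]
orientation: [-0.486, 0.514, -0.485, -0.514]
ft_force: [0.7, -1.0, -2.4]
opening: 0.611
t=18.10 tcp=[0.418  0.2039 0.1217] tx,ty,tz=[ 0.0217 -0.0253  0.1459] jaw=93.25 tilt=0.03 j1=0.37 j6=-1.25 open=0.611 F=[ 0.7 -1.  -2.4] yaw+=0.5 wx=-0.45
```

```bash
python3 -m inch '[{"tx":0,"ty":-0.005,"tz":0.038,"wx":0,"wy":0,"wz":0,"jaw":0.1},{"tx":0,"ty":-0.01,"tz":0.076,"wx":0,"wy":0,"wz":0,"jaw":0.1},{"tx":0,"ty":-0.015,"tz":0.11,"wx":0,"wy":0,"wz":0,"jaw":0.1},{"tx":0,"ty":-0.02,"tz":0.13,"wx":0,"wy":0,"wz":0,"jaw":0.1},{"tx":0.02,"ty":-0.025,"tz":0.13,"wx":0,"wy":0,"wz":0,"jaw":0.1}]'
python3 -m inch '[{"tx":0.025,"ty":0,"tz":0,"wx":0,"wy":0,"wz":0,"jaw":0.1},{"tx":0.025,"ty":0,"tz":0,"wx":0,"wy":0,"wz":0,"jaw":0.1},{"tx":0.025,"ty":0,"tz":0,"wx":0,"wy":0,"wz":0,"jaw":0.1}]'
python3 - <<'E'
from h import *
plan([.435,.351,.065],93.7)
for n in("top","side"):
    f=grab_frame(n); cv2.imwrite(f"pics/n_{n}.png",f["frame"][:,:,::-1])
plan([.435,.351,.065],93.7)
E
```

```text
t: 18.52
tcp_pos: [0.4376, 0.3374, 0.1041]
orientation: [-0.488, 0.514, -0.484, -0.513]
ft_force: [-0.0, -0.8, -2.3]
opening: 0.608
t: 18.77
tcp_pos: [0.4361, 0.3327, 0.0759]
orientation: [0.486, -0.513, 0.488, 0.513]
ft_force: [0.2, 0.5, -1.5]
opening: 0.611
t=18.77 tcp=[0.4361 0.3327 0.0759] tx,ty,tz=[0.0109 0.0001 0.0184] jaw=92.99 tilt=0.14 j1=0.58 j6=-1.04 open=0.611 F=[ 0.2  0.5 -1.5] yaw+=0.7 wx=-0.71
t=18.87 tcp=[0.4372 0.3332 0.0778] tx,ty,tz=[0.0128 0.0012 0.0179] jaw=92.98 tilt=0.09 j1=0.58 j6=-1.04 open=0.611 F=[ 0.8 -0.1 -1.5] yaw+=0.7 wx=-0.72
```

View pics/n_side.png

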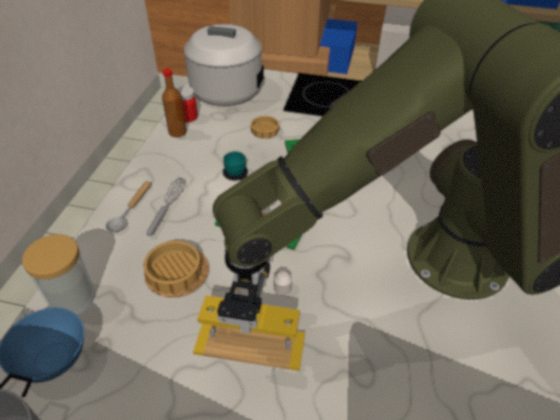

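View pics/n_top.png

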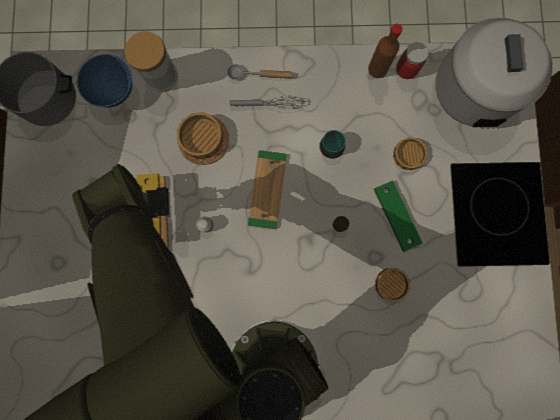

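```bash
python3 -m inch '[{"tx":0,"ty":0.001,"tz":0.018,"wx":-0.7,"wy":0,"wz":0,"jaw":0.1},{"tx":0.01,"ty":0.001,"tz":0.018,"wx":-0.7,"wy":0,"wz":0,"jaw":0.1},{"tx":0.014,"ty":0.001,"tz":0.018,"wx":-0.7,"wy":0,"wz":0,"jaw":0.1},{"tx":0.014,"ty":0.001,"tz":0.018,"wx":-0.7,"wy":0,"wz":0,"jaw":0.1}]'
cat > bd.py <<'E'
from meas import *
import sys
def go(tag,p_stand,z_off,crop_s,crop_t):
    F={n:avg(n,3) for n in("side","top")}
    o=get_obs(); plan([*p_stand[:2],o["tcp_pos"][2]],np.degrees(p_stand[2])+90,o)
    R=toolR(o); ja=np.arctan2(R[1,2],R[0,2]); a=(ja-np.pi/2-p_stand[2]+np.pi/2)%np.pi-np.pi/2+p_stand[2]
    b=o["tcp_pos"][2]-z_off
    print("nominal board",o["tcp_pos"][:2],a,"bottom z",b)
    for n in F:
        p,*r=rectfit(*F[n],(*o["tcp_pos"][:2],a),.2,.058,b+.015,rng=.007); print("board",n,p,r)
        img=cv2.resize(F[n][0][:,:,::-1].astype(np.uint8),None,fx=5,fy=5,interpolation=2)
        for pp,L,W,z,col in((p,.2,.058,b+.015,(255,255,255)),(p_stand,.224,.084,.012,(0,0,255))):
            uv=(proj(F[n][1],rectpts(pp,L,W,z))+.5)*5-.5; cv2.polylines(img,[uv.astype(int)],True,col,1)
            for s in(1,-1):
                xy=pp[:2]+s*.08*np.array([np.cos(pp[2]),np.sin(pp[2])]); th=np.linspace(0,6.28,30); rr,zz=(.0085,z) if L<.21 else(.004,.039)
                uv=(proj(F[n][1],np.c_[xy[0]+rr*np.cos(th),xy[1]+rr*np.sin(th),th*0+zz])+.5)*5-.5; cv2.polylines(img,[uv.astype(int)],True,(255,0,255),1)
        x0,y0=crop_s if n=="side" else crop_t
        cv2.imwrite(f"pics/{tag}_{n}.png",img[y0*5:(y0+110)*5,x0*5:(x0+150)*5])
E
python3 - <<'E'
from bd import *
go("o",np.array([.435,.351,.0655]),.0018,(180,280),(90,150))
E
```

```text
t: 19.2
tcp_pos: [0.4344, 0.3503, 0.0618]
orientation: [0.483, -0.516, 0.484, 0.516]
ft_force: [0.1, 0.4, -1.5]
opening: 0.616
t=19.50 tcp=[0.4349 0.3508 0.0627] tx,ty,tz=[ 0.     -0.0001  0.0002] jaw=93.67 tilt=0.02 j1=0.61 j6=-1.02 open=0.612 F=[-0.2 -0.3 -1.9] yaw+=0.1 wx=-0.08
nominal board [0.4349 0.3508] 0.0640806966262194 bottom z 0.06087074242049464
board side [0.4362 0.3505 0.067 ] [[0.04, 0.11, -0.57, 2.23], 0.57]
board top [0.4372 0.3508 0.0637] [[0.15, -0.18, 0.54, -0.17], 1.28]
```

View pics/o_side.png

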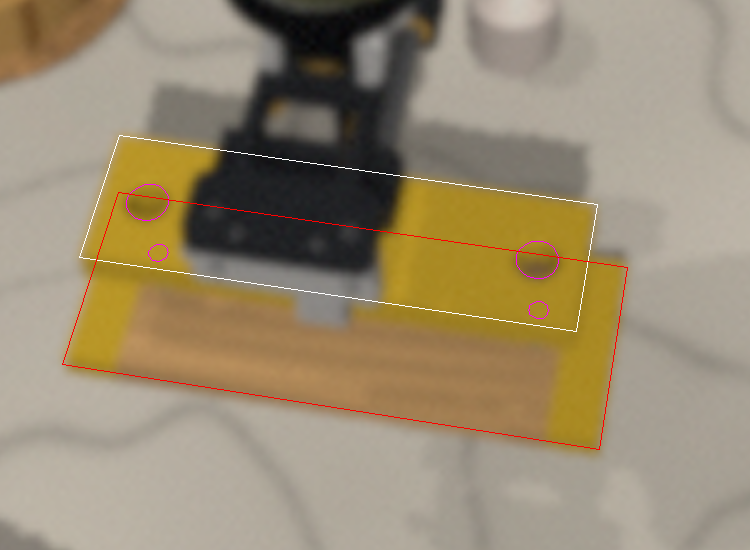

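View pics/o_top.png

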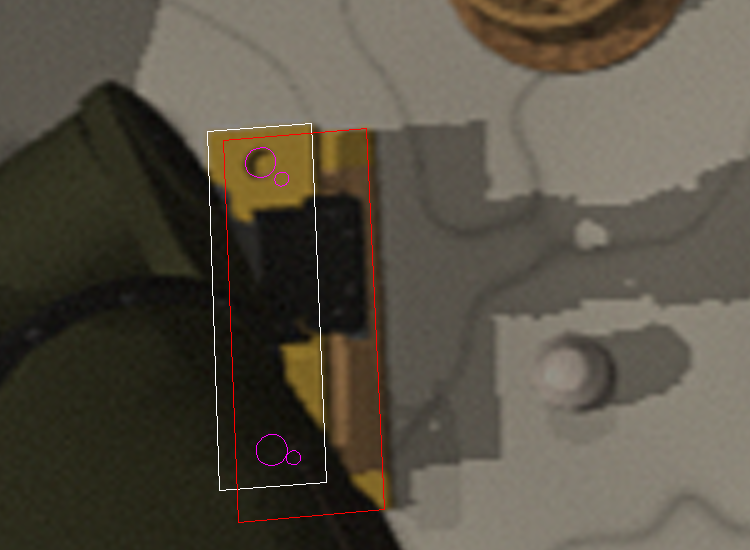

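Board fit agrees in both cameras and with the jaws (y ≈ 0.3507). My earlier side fit of the stand may have locked on the lower base edge, so I'll check the dowels directly in the start images.

Run:
```python
from meas import *
C={n:cam(grab_frame(n)) for n in("side","top")}
for n in C:
    im=np.load(f"avg_{n}.npy")
    p,*r=rectfit(im,C[n],(.435,.3485,.066),.224,.084,.012,rng=.004); print("Y",n,p,r)
    p2,*r=rectfit(im,C[n],(.504,.009,-.152),.224,.084,.012,rng=.005); print("G",n,p2,r)
for S,tag in((np.array([.435,.3485,.066]),"Y"),(np.array([.504,.009,-.152]),"G")):
    for n in C:
        im=np.load(f"avg_{n}.npy")[:,:,::-1].astype(np.uint8); k=12; tiles=[]
        for s in(1,-1):
            xy=S[:2]+s*.08*np.array([np.cos(S[2]),np.sin(S[2])]); c=proj(C[n],[[*xy,.025]])[0].astype(int)
            t=im[c[1]-14:c[1]+14,c[0]-14:c[0]+14]; t=cv2.resize(t,None,fx=k,fy=k,interpolation=2)
            th=np.linspace(0,6.28,40)
            for z,col in((.012,(255,0,0)),(.039,(255,0,255))):
                uv=proj(C[n],np.c_[xy[0]+.005*np.cos(th),xy[1]+.005*np.sin(th),th*0+z]); uv=(uv-(c-14)+.5)*k-.5; cv2.polylines(t,[uv.astype(int)],True,col,1)
            tiles.append(t)
        globals()[f"{tag}{n}"]=np.hstack(tiles)
    cv2.imwrite(f"pics/dw_{tag}.png",cv2.resize(np.vstack([globals()[tag+"side"],globals()[tag+"top"]]),(600,600)))
```

```text
Y side [0.4355 0.3468 0.0591] [[-0.54, -0.81, -0.47, -0.22], 0.49]
G side [ 0.5024  0.01   -0.1622] [[0.81, -0.5, 1.19, -0.5], 1.0]
Y top [0.4351 0.3491 0.0662] [[0.0, -0.49, 0.25, -0.52], 0.5]
G top [ 0.5039  0.0114 -0.1516] [[1.0, -0.51, 1.0, -0.47], 0.53]
```

View pics/dw_Y.png

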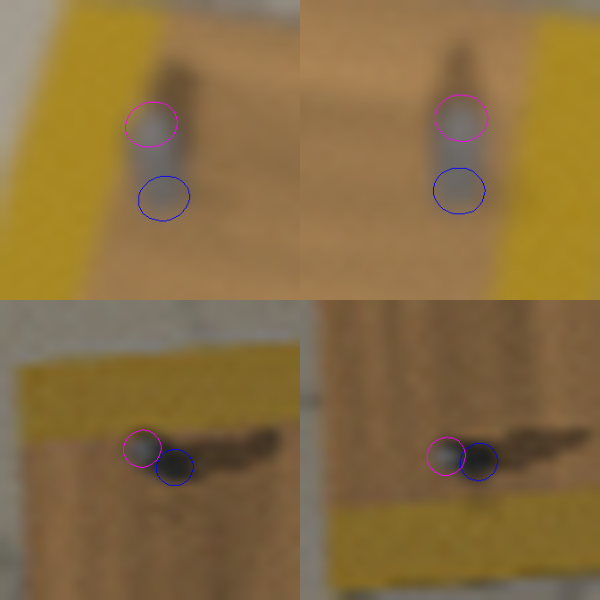

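View pics/dw_G.png

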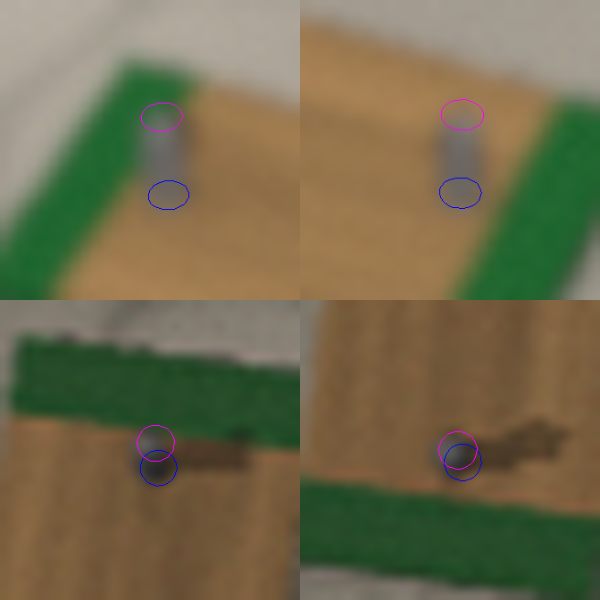

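The stand pose (0.435, 0.3485, 0.066 rad) matches all dowel bases and tips. The board therefore needs (-1.8, -2.2) mm. I'll shift and lower to just above the dowel tips.

```bash
python3 -m inch '[{"tx":0,"ty":0.0019,"tz":-0.0021,"wx":0,"wy":0,"wz":0,"jaw":0.1},{"tx":0.008,"ty":0.0019,"tz":-0.0021,"wx":0,"wy":0,"wz":0,"jaw":0.1},{"tx":0.015,"ty":0.0019,"tz":-0.0021,"wx":0,"wy":0,"wz":0,"jaw":0.1},{"tx":0.017,"ty":0.0019,"tz":-0.0021,"wx":0,"wy":0,"wz":0,"jaw":0.1},{"tx":0.017,"ty":0.0019,"tz":-0.0021,"wx":0,"wy":0,"wz":0,"jaw":0.1}]'
python3 - <<'E'
from bd import *
go("p",np.array([.435,.3485,.066]),.0018,(180,280),(90,150))
E
```

```text
t: 20.02
tcp_pos: [0.4325, 0.3484, 0.0442]
orientation: [0.483, -0.516, 0.484, 0.516]
ft_force: [0.8, -0.6, -1.9]
opening: 0.613
t=20.32 tcp=[0.4331 0.3488 0.0455] tx,ty,tz=[ 0.     -0.0019 -0.0004] jaw=93.69 tilt=0.02 j1=0.61 j6=-1.02 open=0.610 F=[ 0.8 -0.1 -2.7] yaw+=0.1 wx=-0.09
nominal board [0.4331 0.3488] 0.0644252429280216 bottom z 0.043735158548596616
board side [0.4345 0.3487 0.0619] [[-0.38, 0.09, -1.2, -0.16], 0.58]
board top [0.4366 0.3486 0.0835] [[-0.21, -0.41, -1.83, -0.84], 1.42]
```

View pics/p_side.png

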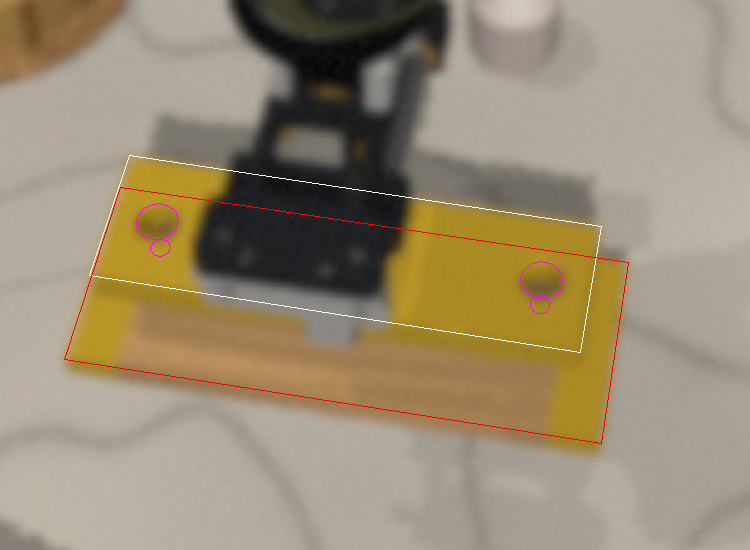

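View pics/p_top.png

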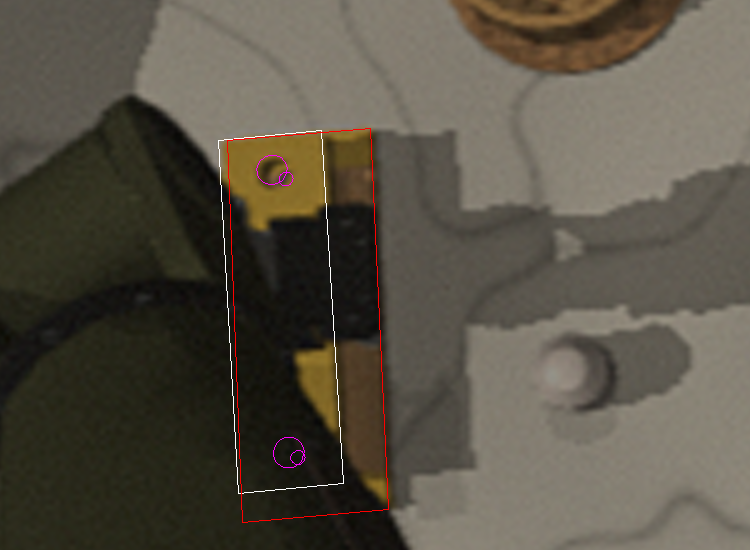

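The side fit agrees to within 0.5 mm; the top view is half hidden, so its yaw is unreliable. I'll lower onto the dowels while watching the force.

```bash
python3 -m inch '[{"tx":0.003,"ty":0,"tz":0,"wx":0,"wy":0,"wz":0,"jaw":0.1},{"tx":0.006,"ty":0,"tz":0,"wx":0,"wy":0,"wz":0,"jaw":0.1},{"tx":0.009,"ty":0,"tz":0,"wx":0,"wy":0,"wz":0,"jaw":0.1},{"tx":0.011,"ty":0,"tz":0,"wx":0,"wy":0,"wz":0,"jaw":0.1},{"tx":0.011,"ty":0,"tz":0,"wx":0,"wy":0,"wz":0,"jaw":0.1}]'
```

```text
t: 20.73
tcp_pos: [0.4327, 0.3486, 0.0337]
orientation: [0.483, -0.516, 0.484, 0.516]
ft_force: [-0.4, -0.6, -2.6]
opening: 0.613
```

The board is below the dowel tips with no contact force, so both dowels are in the holes. Continuing down.

```bash
python3 -m inch '[{"tx":0.005,"ty":0,"tz":0,"wx":0,"wy":0,"wz":0,"jaw":0.1},{"tx":0.01,"ty":0,"tz":0,"wx":0,"wy":0,"wz":0,"jaw":0.1},{"tx":0.015,"ty":0,"tz":0,"wx":0,"wy":0,"wz":0,"jaw":0.1},{"tx":0.017,"ty":0,"tz":0,"wx":0,"wy":0,"wz":0,"jaw":0.1},{"tx":0.017,"ty":0,"tz":0,"wx":0,"wy":0,"wz":0,"jaw":0.1}]'
python3 -m inch '[{"tx":0.0015,"ty":0,"tz":0,"wx":0,"wy":0,"wz":0,"jaw":0.1},{"tx":0.003,"ty":0,"tz":0,"wx":0,"wy":0,"wz":0,"jaw":0.1},{"tx":0.003,"ty":0,"tz":0,"wx":0,"wy":0,"wz":0,"jaw":0.1}]'
```

```text
t: 21.15
tcp_pos: [0.4327, 0.3485, 0.0166]
orientation: [0.483, -0.516, 0.484, 0.516]
ft_force: [0.2, -0.1, -1.6]
opening: 0.614
t: 21.4
tcp_pos: [0.4329, 0.3487, 0.0142]
orientation: [0.484, -0.516, 0.484, 0.516]
ft_force: [0.6, -0.0, -1.1]
opening: 0.613
```

```bash
python3 -m inch '[{"tx":0.001,"ty":0,"tz":0,"wx":0,"wy":0,"wz":0,"jaw":0.1},{"tx":0.001,"ty":0,"tz":0,"wx":0,"wy":0,"wz":0,"jaw":0.1}]'
python3 -m inch '[{"tx":0.0,"ty":0,"tz":0,"wx":0,"wy":0,"wz":0,"jaw":0.1},{"tx":0.0,"ty":0,"tz":0,"wx":0,"wy":0,"wz":0,"jaw":0.3},{"tx":0,"ty":0,"tz":0,"wx":0,"wy":0,"wz":0,"jaw":0.5},{"tx":0,"ty":0,"tz":0,"wx":0,"wy":0,"wz":0,"jaw":0.6},{"tx":0,"ty":0,"tz":0,"wx":0,"wy":0,"wz":0,"jaw":0.6}]' 10
```

```text
t: 21.57
tcp_pos: [0.4331, 0.3488, 0.0138]
orientation: [-0.484, 0.516, -0.483, -0.516]
ft_force: [-2.0, -0.7, 3.9]
opening: 0.61
t: 21.98
tcp_pos: [0.433, 0.3488, 0.0133]
orientation: [0.484, -0.516, 0.484, 0.516]
ft_force: [-0.2, -0.2, -0.3]
opening: 0.793
```

Contact came at the predicted TCP height of 0.0138 m, so the board lies on the base; it is released. I'll rise, look back at it later, and head for the green board.

```bash
python3 -m inch '[{"tx":-0.015,"ty":0,"tz":0,"wx":0,"wy":0,"wz":0,"jaw":0.6},{"tx":-0.05,"ty":0,"tz":0,"wx":0,"wy":0,"wz":0,"jaw":0.6},{"tx":-0.09,"ty":0,"tz":0,"wx":0,"wy":0,"wz":0,"jaw":0.8},{"tx":-0.11,"ty":0,"tz":0,"wx":7,"wy":0,"wz":0,"jaw":0.8},{"tx":-0.11,"ty":0,"tz":0,"wx":14,"wy":0,"wz":0,"jaw":0.8}]'
python3 -m inch '[{"tx":0,"ty":-0.0068,"tz":-0.0374,"wx":7,"wy":0,"wz":0,"jaw":0.8},{"tx":0,"ty":-0.0136,"tz":-0.0748,"wx":14,"wy":0,"wz":0,"jaw":0.8},{"tx":0,"ty":-0.0204,"tz":-0.1122,"wx":21,"wy":0,"wz":0,"jaw":0.8},{"tx":0,"ty":-0.0272,"tz":-0.1496,"wx":28,"wy":0,"wz":0,"jaw":0.8},{"tx":0,"ty":-0.034,"tz":-0.187,"wx":35,"wy":0,"wz":0,"jaw":0.8}]'
python3 -m inch '[{"tx":0,"ty":-0.027,"tz":-0.0267,"wx":7,"wy":0,"wz":0,"jaw":0.8},{"tx":0,"ty":-0.054,"tz":-0.0534,"wx":14,"wy":0,"wz":0,"jaw":0.8},{"tx":0,"ty":-0.081,"tz":-0.0801,"wx":21,"wy":0,"wz":0,"jaw":0.8},{"tx":0,"ty":-0.108,"tz":-0.1068,"wx":28,"wy":0,"wz":0,"jaw":0.8},{"tx":0,"ty":-0.135,"tz":-0.1335,"wx":35,"wy":0,"wz":0,"jaw":0.8}]'
python3 - <<'E'
from h import *
plan([.419,-.3646,.1],-67.35)
for n in("top","side"):
    f=grab_frame(n); cv2.imwrite(f"pics/q_{n}.png",f["frame"][:,:,::-1])
E
```

```text
t: 22.4
tcp_pos: [0.4346, 0.35, 0.1284]
orientation: [0.547, -0.452, 0.541, 0.451]
ft_force: [0.5, 0.3, 0.3]
opening: 0.899
t: 22.82
tcp_pos: [0.4326, 0.1571, 0.1234]
orientation: [0.655, -0.267, 0.655, 0.267]
ft_force: [1.2, -0.6, -0.4]
opening: 0.898
t: 23.23
tcp_pos: [0.4327, -0.033, 0.1235]
orientation: [0.705, -0.058, 0.705, 0.058]
ft_force: [-0.1, 0.3, -0.5]
opening: 0.901
t=23.23 tcp=[ 0.4327 -0.033   0.1235] tx,ty,tz=[ 0.0236 -0.325  -0.0674] jaw=9.35 tilt=0.03 j1=-0.16 j6=-0.32 open=0.901 F=[-0.1  0.3 -0.5] yaw+=-76.7 wx=76.70
```

View pics/q_side.png

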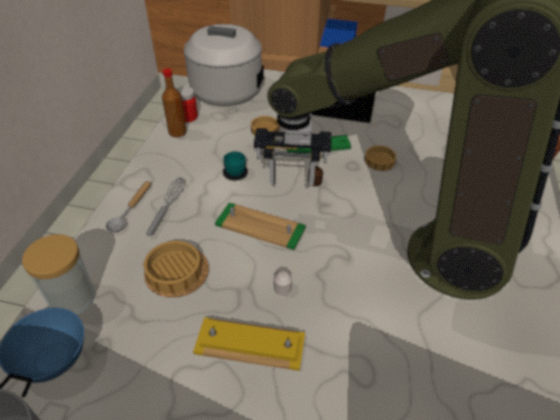

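View pics/q_top.png

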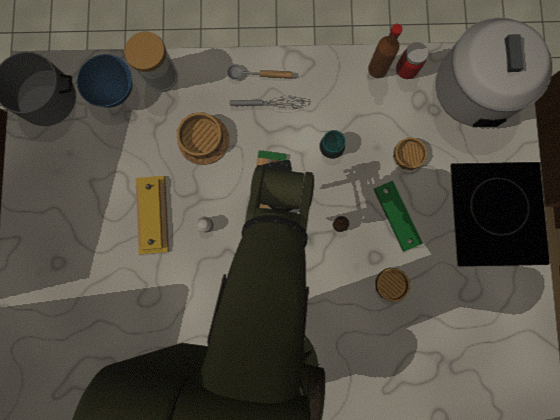

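The yellow board sits on both dowels, with tips visible at (149,187) and (151,242) in the top view, flat on the base. On to the green board at (398,216).

```bash
python3 -m inch '[{"tx":0,"ty":-0.0375,"tz":-0.0064,"wx":7,"wy":0,"wz":0,"jaw":0.8},{"tx":0,"ty":-0.075,"tz":-0.0128,"wx":14,"wy":0,"wz":0,"jaw":0.8},{"tx":0,"ty":-0.1125,"tz":-0.0192,"wx":21,"wy":0,"wz":0,"jaw":0.8},{"tx":0,"ty":-0.15,"tz":-0.0256,"wx":28,"wy":0,"wz":0,"jaw":0.8},{"tx":0,"ty":-0.1875,"tz":-0.032,"wx":35,"wy":0,"wz":0,"jaw":0.8}]'
python3 -m inch '[{"tx":0,"ty":-0.03,"tz":0.014,"wx":7,"wy":0,"wz":0,"jaw":0.8},{"tx":0,"ty":-0.06,"tz":0.028,"wx":14,"wy":0,"wz":0,"jaw":0.8},{"tx":0,"ty":-0.09,"tz":0.042,"wx":21,"wy":0,"wz":0,"jaw":0.8},{"tx":0,"ty":-0.1,"tz":0.048,"wx":28,"wy":0,"wz":0,"jaw":0.8},{"tx":0,"ty":-0.1,"tz":0.048,"wx":35,"wy":0,"wz":0,"jaw":0.8}]'
python3 -m inch '[{"tx":0.02,"ty":0,"tz":0,"wx":6,"wy":0,"wz":0,"jaw":0.8},{"tx":0.03,"ty":0,"tz":0,"wx":6,"wy":0,"wz":0,"jaw":0.8},{"tx":0.03,"ty":0,"tz":0,"wx":6,"wy":0,"wz":0,"jaw":0.8}]'
python3 - <<'E'
from meas import *
n="side";F={n:avg(n,2)}
p,*r=rectfit(*F[n],(.419,-.3646,.395),.2,.058,.015,rng=.006); print(p,np.degrees(p[2]),r)
plan([.419,-.3646,.003],-67.35)
E
```

```text
t: 23.75
tcp_pos: [0.4329, -0.2228, 0.1234]
orientation: [0.69, 0.156, 0.689, -0.156]
ft_force: [0.9, 1.4, -0.8]
opening: 0.902
t: 24.17
tcp_pos: [0.4337, -0.3344, 0.1229]
orientation: [0.61, 0.357, 0.61, -0.357]
ft_force: [-0.2, -0.9, 0.6]
opening: 0.899
t: 24.42
tcp_pos: [0.433, -0.3311, 0.091]
orientation: [0.591, 0.386, 0.594, -0.385]
ft_force: [-0.3, -0.4, -0.9]
opening: 0.9
[ 0.4201 -0.3648  0.3885] 22.260271792215217 [[0.66, 0.23, 0.72, 2.16], 0.97]
t=24.52 tcp=[ 0.4338 -0.3319  0.0933] tx,ty,tz=[ 0.0903 -0.0268  0.024 ] jaw=-66.06 tilt=0.04 j1=-0.72 j6=0.43 open=0.900 F=[ 1.1 -0.5  0.8] yaw+=-1.3 wx=1.29
```

```bash
python3 -m inch '[{"tx":0.0,"ty":-0.0265,"tz":0.024,"wx":1.3,"wy":0,"wz":0,"jaw":0.8},{"tx":0.02,"ty":-0.0265,"tz":0.024,"wx":1.3,"wy":0,"wz":0,"jaw":0.8},{"tx":0.05,"ty":-0.0265,"tz":0.024,"wx":1.3,"wy":0,"wz":0,"jaw":0.8},{"tx":0.055,"ty":-0.0265,"tz":0.024,"wx":1.3,"wy":0,"wz":0,"jaw":0.8},{"tx":0.055,"ty":-0.0265,"tz":0.024,"wx":1.3,"wy":0,"wz":0,"jaw":0.8}]'
python3 - <<'E'
from h import *
f=grab_frame("side"); cv2.imwrite("pics/r_s.png",cv2.resize(f["frame"][80:200,250:400,::-1],None,fx=5,fy=5,interpolation=2))
plan([.4193,-.3647,.004],-67.5)
E
```

```text
t: 24.93
tcp_pos: [0.4187, -0.3642, 0.0376]
orientation: [0.587, 0.393, 0.589, -0.393]
ft_force: [0.3, -0.3, 0.8]
opening: 0.901
t=24.98 tcp=[ 0.4193 -0.3648  0.0391] tx,ty,tz=[ 0.0351 -0.     -0.0001] jaw=-67.50 tilt=0.02 j1=-0.78 j6=0.40 open=0.898 F=[0.  0.5 0.1] yaw+=0.0 wx=-0.00
```

View pics/r_s.png

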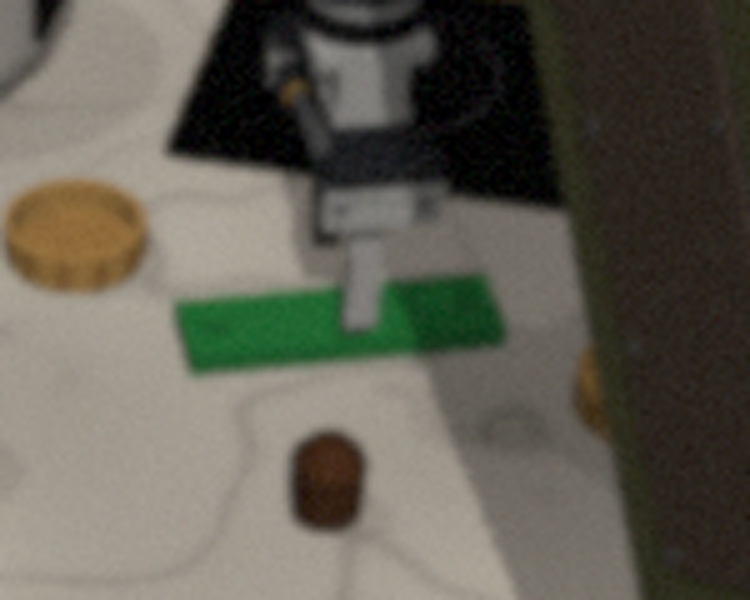

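The near finger at crop (360,320) is, given its height, outside the near edge of the board. I'll lower slowly and grip.

```bash
python3 -m inch '[{"tx":0.015,"ty":0,"tz":0,"wx":0,"wy":0,"wz":0,"jaw":0.8},{"tx":0.025,"ty":0,"tz":0,"wx":0,"wy":0,"wz":0,"jaw":0.8},{"tx":0.031,"ty":0,"tz":0,"wx":0,"wy":0,"wz":0,"jaw":0.7},{"tx":0.034,"ty":0,"tz":0,"wx":0,"wy":0,"wz":0,"jaw":0.6},{"tx":0.035,"ty":0,"tz":0,"wx":0,"wy":0,"wz":0,"jaw":0.4}]'
python3 -m inch '[{"tx":0.0005,"ty":0,"tz":0,"wx":0,"wy":0,"wz":0,"jaw":0.4},{"tx":0.001,"ty":0,"tz":0,"wx":0,"wy":0,"wz":0,"jaw":0.4}]'
```

```text
t: 25.4
tcp_pos: [0.4192, -0.3649, 0.0035]
orientation: [0.588, 0.393, 0.588, -0.393]
ft_force: [-0.7, 0.5, -0.9]
opening: 0.766
t: 25.57
tcp_pos: [0.4193, -0.3651, 0.0028]
orientation: [0.588, 0.393, 0.587, -0.393]
ft_force: [-0.4, -0.3, 0.4]
opening: 0.702
```

```bash
python3 -m inch '[{"tx":0,"ty":0,"tz":0,"wx":0,"wy":0,"wz":0,"jaw":0.2},{"tx":0,"ty":0,"tz":0,"wx":0,"wy":0,"wz":0,"jaw":0.1},{"tx":0,"ty":0,"tz":0,"wx":0,"wy":0,"wz":0,"jaw":0.1},{"tx":0,"ty":0,"tz":0,"wx":0,"wy":0,"wz":0,"jaw":0.1}]' 45
python3 - <<'E'
from h import *
plan([.4193,-.3666,.018],18)
E
python3 -m inch '[{"tx":-0.003,"ty":0,"tz":0,"wx":0,"wy":0,"wz":0,"jaw":0.1},{"tx":-0.01,"ty":0,"tz":0,"wx":0,"wy":0,"wz":0,"jaw":0.1},{"tx":-0.03,"ty":0,"tz":0,"wx":0,"wy":0,"wz":0,"jaw":0.1},{"tx":-0.07,"ty":0,"tz":0,"wx":0,"wy":0,"wz":0,"jaw":0.1},{"tx":-0.11,"ty":0,"tz":0,"wx":0,"wy":0,"wz":0,"jaw":0.1}]'
python3 - <<'E'
from h import *
plan([.504,.009,.1],-98.7)
f=grab_frame("side"); cv2.imwrite("pics/s_s.png",cv2.resize(f["frame"][60:200,230:400,::-1],None,fx=4,fy=4))
E
```

```text
t: 25.9
tcp_pos: [0.4192, -0.3651, 0.0027]
orientation: [0.588, 0.393, 0.587, -0.393]
ft_force: [-0.1, 0.2, 3.2]
opening: 0.612
t=25.90 tcp=[ 0.4192 -0.3651  0.0027] tx,ty,tz=[-0.0153 -0.0005  0.0014] jaw=-67.61 tilt=0.03 j1=-0.78 j6=0.40 open=0.612 F=[-0.1  0.2  3.2] yaw+=85.6 wx=-85.61
t: 26.32
tcp_pos: [0.4183, -0.3642, 0.1132]
orientation: [0.587, 0.394, 0.589, -0.393]
ft_force: [1.0, -0.6, -0.5]
opening: 0.614
t=26.32 tcp=[ 0.4183 -0.3642  0.1132] tx,ty,tz=[ 0.0138  0.2214 -0.3124] jaw=-67.61 tilt=0.16 j1=-0.78 j6=0.40 open=0.614 F=[ 1.  -0.6 -0.5] yaw+=-31.1 wx=31.09
```

View pics/s_s.png

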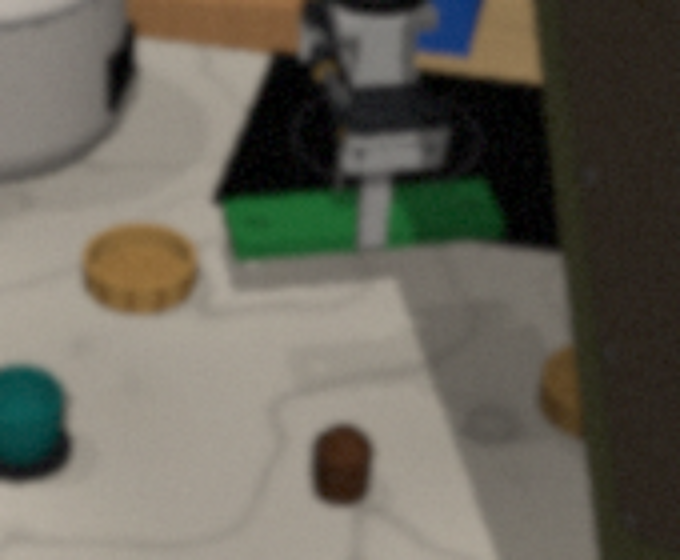

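The green board is held level. I'll carry it to the green stand.

```bash
python3 -m inch '[{"tx":0,"ty":0.022,"tz":-0.031,"wx":3,"wy":0,"wz":0,"jaw":0.1},{"tx":0,"ty":0.044,"tz":-0.062,"wx":6,"wy":0,"wz":0,"jaw":0.1},{"tx":0,"ty":0.066,"tz":-0.093,"wx":12,"wy":0,"wz":0,"jaw":0.1},{"tx":0,"ty":0.088,"tz":-0.124,"wx":18,"wy":0,"wz":0,"jaw":0.1},{"tx":0,"ty":0.11,"tz":-0.155,"wx":24,"wy":0,"wz":0,"jaw":0.1}]'
python3 - <<'E'
from h import *
plan([.504,.009,.1],-98.7)
E
```

```text
t: 26.78
tcp_pos: [0.4617, -0.178, 0.1127]
orientation: [0.492, 0.508, 0.491, -0.508]
ft_force: [0.5, -0.4, -0.9]
opening: 0.61
t=26.78 tcp=[ 0.4617 -0.178   0.1127] tx,ty,tz=[ 0.0127  0.036  -0.1883] jaw=-91.92 tilt=0.02 j1=-0.44 j6=1.16 open=0.610 F=[ 0.5 -0.4 -0.9] yaw+=-6.8 wx=6.78
```

```bash
python3 -m inch '[{"tx":0,"ty":0.007,"tz":-0.037,"wx":3,"wy":0,"wz":0,"jaw":0.1},{"tx":0,"ty":0.014,"tz":-0.074,"wx":6,"wy":0,"wz":0,"jaw":0.1},{"tx":0,"ty":0.021,"tz":-0.111,"wx":6.8,"wy":0,"wz":0,"jaw":0.1},{"tx":0,"ty":0.028,"tz":-0.148,"wx":6.8,"wy":0,"wz":0,"jaw":0.1},{"tx":0,"ty":0.034,"tz":-0.17,"wx":6.8,"wy":0,"wz":0,"jaw":0.1}]' 
python3 -m inch '[{"tx":0.03,"ty":0,"tz":0,"wx":0,"wy":0,"wz":0,"jaw":0.1},{"tx":0.045,"ty":0,"tz":0,"wx":0,"wy":0,"wz":0,"jaw":0.1},{"tx":0.045,"ty":0,"tz":0,"wx":0,"wy":0,"wz":0,"jaw":0.1}]'
python3 - <<'E'
from h import *
plan([.504,.009,.065],-98.7)
E
```

```text
t: 27.2
tcp_pos: [0.5005, -0.0076, 0.1128]
orientation: [0.462, 0.535, 0.462, -0.535]
ft_force: [-0.1, -1.0, -1.8]
opening: 0.616
t: 27.45
tcp_pos: [0.4989, -0.0101, 0.0648]
orientation: [-0.461, -0.534, -0.463, 0.536]
ft_force: [-1.5, 0.8, -2.6]
opening: 0.616
t=27.45 tcp=[ 0.4989 -0.0101  0.0648] tx,ty,tz=[-0.0002  0.0023 -0.0197] jaw=-98.36 tilt=0.26 j1=-0.09 j6=1.62 open=0.616 F=[-1.5  0.8 -2.6] yaw+=-0.3 wx=0.34
```

```bash
python3 -m inch '[{"tx":0,"ty":0.001,"tz":-0.018,"wx":0.3,"wy":0,"wz":0,"jaw":0.1},{"tx":0,"ty":0.001,"tz":-0.0185,"wx":0.3,"wy":0,"wz":0,"jaw":0.1},{"tx":0,"ty":0.001,"tz":-0.0185,"wx":0.3,"wy":0,"wz":0,"jaw":0.1}]'
python3 - <<'E'
from bd import *
go("u",np.array([.504,.009,-.152]),.0027,(195,160),(200,135))
E
```

```text
t: 27.7
tcp_pos: [0.5046, 0.0075, 0.0683]
orientation: [0.461, 0.537, 0.461, -0.536]
ft_force: [0.6, -0.4, -1.9]
opening: 0.61
t=28.00 tcp=[0.5042 0.007  0.0676] tx,ty,tz=[-0.     -0.0005 -0.002 ] jaw=-98.74 tilt=0.02 j1=-0.06 j6=1.66 open=0.614 F=[ 0.2 -0.4 -1.3] yaw+=0.0 wx=-0.03
nominal board [0.5042 0.007 ] -0.1524575050479394 bottom z 0.06490121404972714
board side [ 0.5026  0.0069 -0.1527] [[1.13, -0.11, 1.87, 0.35], 1.12]
board top [ 0.5042  0.009  -0.123 ] [[-0.72, 0.02, -0.78, 0.22], 1.51]
```

View pics/u_side.png

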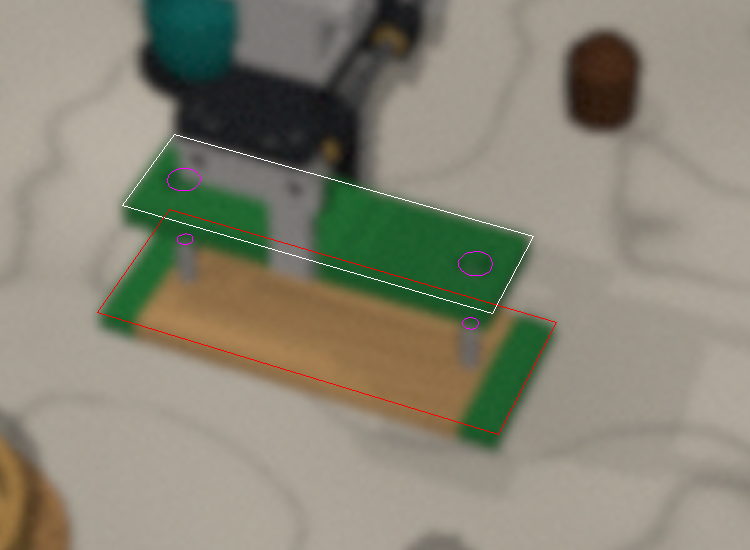

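View pics/u_top.png

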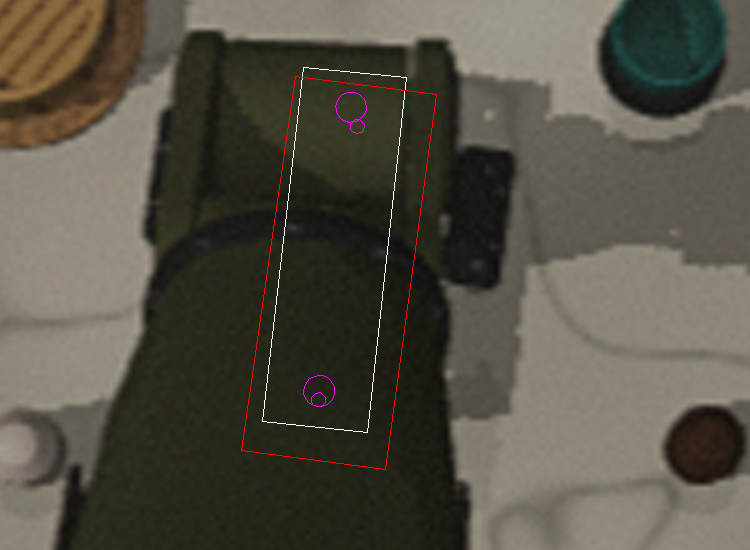

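The top view is fully hidden by the arm, so I'll measure the green dowels from the side view along their axes and use the yellow dowels in the start image as reference.

Run:
```python
from meas import *
C={n:cam(grab_frame(n)) for n in("side","top")}
# model-based: mask of dowel by low saturation; compare centroid with rendered cylinder centroid
def render(c,xy,shape,k=8):
    th=np.linspace(0,2*np.pi,40)
    pts=np.vstack([np.c_[xy[0]+r*np.cos(th),xy[1]+r*np.sin(th),th*0+z] for z,r in((.012,.005),(.037,.005),(.039,.0037))])
    uv=proj(c,pts); h=cv2.convexHull(((uv+.5)*k).astype(np.int32))
    return h,uv
for tag,S in(("Y",np.array([.435,.3485,.066])),("G",np.array([.504,.009,-.152]))):
    n="side"; im=np.load(f"avg_{n}.npy")
    mx=im.max(2);mn=im.min(2);sat=(mx-mn)/(mx+1)
    for s in(1,-1):
        xy=S[:2]+s*.08*np.array([np.cos(S[2]),np.sin(S[2])])
        # subpixel search: minimise mean sat inside hull + maximise outside (contrast)
        best=[]
        for dx in np.arange(-.006,.0061,.0005):
            for dy in np.arange(-.008,.0081,.0005):
                h,uv=render(C[n],xy+[dx,dy],None)
                c0=np.floor(uv.min(0)).astype(int)-4; c1=np.ceil(uv.max(0)).astype(int)+5
                m=np.zeros(((c1[1]-c0[1])*8,(c1[0]-c0[0])*8),np.uint8); cv2.fillConvexPoly(m,h-(c0*8).astype(np.int32),1)
                A=cv2.resize(m.astype(np.float32),None,fx=1/8,fy=1/8,interpolation=cv2.INTER_AREA); A=cv2.GaussianBlur(A,(0,0),.7)
                p=sat[c0[1]:c1[1],c0[0]:c1[0]]
                ring=cv2.dilate((A>.05).astype(np.uint8),np.ones((3,3)))>0
                a=A[ring]; b=p[ring]; best.append((np.corrcoef(a,b)[0,1],dx,dy))
        best.sort(); print(tag,s,xy,[(round(c,3),round(x*1e3,1),round(y*1e3,1)) for c,x,y in best[:4]])
```

```text
Y 1 [0.5148 0.3538] [(np.float64(-0.909), np.float64(-0.5), np.float64(0.0)), (np.float64(-0.908), np.float64(0.0), np.float64(-1.0)), (np.float64(-0.907), np.float64(-0.5), np.float64(0.5)), (np.float64(-0.906), np.float64(-0.5), np.float64(-0.5))]
Y -1 [0.3552 0.3432] [(np.float64(-0.977), np.float64(0.5), np.float64(-0.5)), (np.float64(-0.975), np.float64(0.5), np.float64(0.0)), (np.float64(-0.971), np.float64(1.0), np.float64(-1.0)), (np.float64(-0.97), np.float64(0.5), np.float64(-1.0))]
G 1 [ 0.5831 -0.0031] [(np.float64(-0.934), np.float64(0.0), np.float64(0.5)), (np.float64(-0.934), np.float64(0.0), np.float64(1.5)), (np.float64(-0.933), np.float64(0.5), np.float64(0.0)), (np.float64(-0.933), np.float64(0.0), np.float64(1.0))]
G -1 [0.4249 0.0211] [(np.float64(-0.972), np.float64(0.0), np.float64(2.0)), (np.float64(-0.97), np.float64(0.0), np.float64(1.5)), (np.float64(-0.969), np.float64(-0.5), np.float64(2.0)), (np.float64(-0.969), np.float64(0.0), np.float64(1.0))]
```

The side dowel fit puts the green stand at (0.504, 0.010, about -0.155), and the top edge fit gives (0.504, 0.0114). The board is at y = 0.007, so I'll shift +3.3 mm in y and lower to just above the tips.

```bash
python3 -m inch '[{"tx":0,"ty":-0.0005,"tz":-0.0033,"wx":0,"wy":0,"wz":0,"jaw":0.1},{"tx":0.01,"ty":-0.0005,"tz":-0.0033,"wx":0,"wy":0,"wz":0,"jaw":0.1},{"tx":0.02,"ty":-0.0005,"tz":-0.0033,"wx":0,"wy":0,"wz":0,"jaw":0.1},{"tx":0.022,"ty":-0.0005,"tz":-0.0033,"wx":0,"wy":0,"wz":0,"jaw":0.1},{"tx":0.022,"ty":-0.0005,"tz":-0.0033,"wx":0,"wy":0,"wz":0,"jaw":0.1}]'
python3 - <<'E'
from bd import *
go("v",np.array([.504,.0102,-.155]),.0027,(195,160),(200,135))
E
```

```text
t: 28.52
tcp_pos: [0.5034, 0.0108, 0.044]
orientation: [-0.46, -0.536, -0.461, 0.537]
ft_force: [-1.2, -0.7, -2.3]
opening: 0.611
t=28.82 tcp=[0.5044 0.0107 0.0456] tx,ty,tz=[-0.     -0.0003  0.0006] jaw=-98.71 tilt=0.03 j1=-0.05 j6=1.67 open=0.612 F=[ 0.2  0.1 -1.3] yaw+=-0.2 wx=0.17
nominal board [0.5044 0.0107] -0.152030573701418 bottom z 0.04291685770447614
board side [ 0.5022  0.0135 -0.123 ] [[0.38, -0.25, 2.13, -4.49], 0.99]
board top [ 0.5075  0.0112 -0.0864] [[2.36, -0.29, 0.68, -0.43], 1.67]
```

View pics/v_side.png

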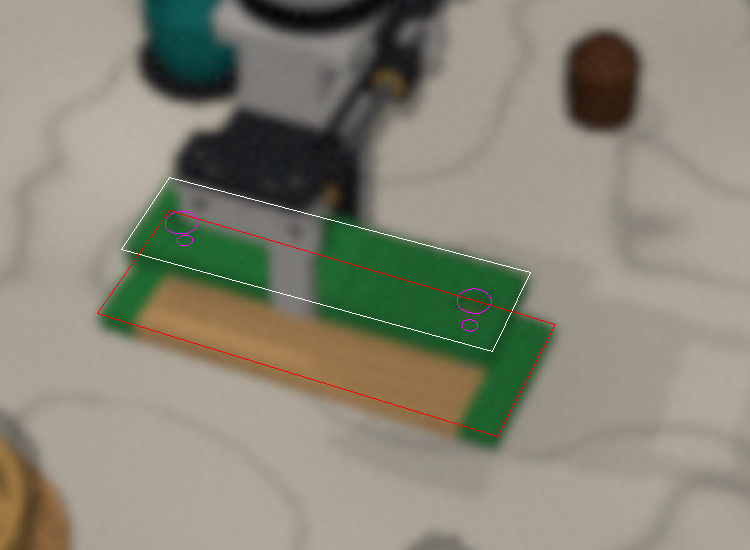

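The fit is confused by green on green, but the jaws put the board at (0.5044, 0.0107), aligned to under 1 mm. I'll lower in small steps while watching the force.

```bash
python3 -m inch '[{"tx":0.002,"ty":0,"tz":0,"wx":0,"wy":0,"wz":0,"jaw":0.1},{"tx":0.004,"ty":0,"tz":0,"wx":0,"wy":0,"wz":0,"jaw":0.1},{"tx":0.006,"ty":0,"tz":0,"wx":0,"wy":0,"wz":0,"jaw":0.1},{"tx":0.006,"ty":0,"tz":0,"wx":0,"wy":0,"wz":0,"jaw":0.1}]'
python3 -m inch '[{"tx":0.002,"ty":0,"tz":0,"wx":0,"wy":0,"wz":0,"jaw":0.1},{"tx":0.004,"ty":0,"tz":0,"wx":0,"wy":0,"wz":0,"jaw":0.1},{"tx":0.006,"ty":0,"tz":0,"wx":0,"wy":0,"wz":0,"jaw":0.1},{"tx":0.006,"ty":0,"tz":0,"wx":0,"wy":0,"wz":0,"jaw":0.1}]'
```

```text
t: 29.15
tcp_pos: [0.5039, 0.0108, 0.0389]
orientation: [-0.46, -0.536, -0.461, 0.537]
ft_force: [-0.5, 0.4, -1.3]
opening: 0.611
t: 29.48
tcp_pos: [0.5039, 0.0108, 0.0329]
orientation: [-0.46, -0.536, -0.461, 0.537]
ft_force: [0.5, -0.1, -1.7]
opening: 0.613
```

Bottom at 0.030, below the tips with no force, so the dowels are in the holes. Continuing.

```bash
python3 -m inch '[{"tx":0.005,"ty":0,"tz":0,"wx":0,"wy":0,"wz":0,"jaw":0.1},{"tx":0.01,"ty":0,"tz":0,"wx":0,"wy":0,"wz":0,"jaw":0.1},{"tx":0.014,"ty":0,"tz":0,"wx":0,"wy":0,"wz":0,"jaw":0.1},{"tx":0.016,"ty":0,"tz":0,"wx":0,"wy":0,"wz":0,"jaw":0.1},{"tx":0.016,"ty":0,"tz":0,"wx":0,"wy":0,"wz":0,"jaw":0.1}]'
python3 -m inch '[{"tx":0.001,"ty":0,"tz":0,"wx":0,"wy":0,"wz":0,"jaw":0.1},{"tx":0.002,"ty":0,"tz":0,"wx":0,"wy":0,"wz":0,"jaw":0.1},{"tx":0.002,"ty":0,"tz":0,"wx":0,"wy":0,"wz":0,"jaw":0.1}]'
python3 -m inch '[{"tx":0.001,"ty":0,"tz":0,"wx":0,"wy":0,"wz":0,"jaw":0.1},{"tx":0.001,"ty":0,"tz":0,"wx":0,"wy":0,"wz":0,"jaw":0.1}]'
```

```text
t: 29.9
tcp_pos: [0.5039, 0.0108, 0.0167]
orientation: [-0.46, -0.536, -0.461, 0.537]
ft_force: [-1.0, -0.9, -1.6]
opening: 0.612
t: 30.15
tcp_pos: [0.5042, 0.0107, 0.0153]
orientation: [0.461, 0.537, 0.461, -0.536]
ft_force: [0.5, 0.2, -1.1]
opening: 0.612
t: 30.32
tcp_pos: [0.5043, 0.0107, 0.0147]
orientation: [0.461, 0.537, 0.46, -0.536]
ft_force: [-2.0, 0.9, 2.4]
opening: 0.612
```

Contact came at the predicted TCP height of 0.0147 m. I'll release, rise and move clear of the views.

```bash
python3 -m inch '[{"tx":0,"ty":0,"tz":0,"wx":0,"wy":0,"wz":0,"jaw":0.3},{"tx":0,"ty":0,"tz":0,"wx":0,"wy":0,"wz":0,"jaw":0.5},{"tx":0,"ty":0,"tz":0,"wx":0,"wy":0,"wz":0,"jaw":0.6},{"tx":0,"ty":0,"tz":0,"wx":0,"wy":0,"wz":0,"jaw":0.6}]' 10
python3 -m inch '[{"tx":-0.015,"ty":0,"tz":0,"wx":0,"wy":0,"wz":0,"jaw":0.6},{"tx":-0.05,"ty":0,"tz":0,"wx":0,"wy":0,"wz":0,"jaw":0.6},{"tx":-0.09,"ty":0,"tz":0,"wx":0,"wy":0,"wz":0,"jaw":0.6},{"tx":-0.13,"ty":0,"tz":0,"wx":0,"wy":0,"wz":0,"jaw":0.6},{"tx":-0.15,"ty":-0.02,"tz":0.02,"wx":0,"wy":0,"wz":0,"jaw":0.6}]'
python3 -m inch '[{"tx":0,"ty":-0.02,"tz":0.035,"wx":0,"wy":0,"wz":0,"jaw":0.6},{"tx":0,"ty":-0.04,"tz":0.07,"wx":0,"wy":0,"wz":0,"jaw":0.6},{"tx":0,"ty":-0.06,"tz":0.105,"wx":0,"wy":0,"wz":0,"jaw":0.6},{"tx":0,"ty":-0.08,"tz":0.14,"wx":0,"wy":0,"wz":0,"jaw":0.6},{"tx":0,"ty":-0.1,"tz":0.175,"wx":0,"wy":0,"wz":0,"jaw":0.6}]'
python3 -m inch '[{"tx":0,"ty":-0.02,"tz":0.035,"wx":0,"wy":0,"wz":0,"jaw":0.6},{"tx":0,"ty":-0.04,"tz":0.07,"wx":0,"wy":0,"wz":0,"jaw":0.6},{"tx":0,"ty":-0.05,"tz":0.105,"wx":0,"wy":0,"wz":0,"jaw":0.6},{"tx":0,"ty":-0.05,"tz":0.14,"wx":0,"wy":0,"wz":0,"jaw":0.6},{"tx":0,"ty":-0.05,"tz":0.175,"wx":0,"wy":0,"wz":0,"jaw":0.6}]'
python3 - <<'E'
from meas import *
plan([.3,-.4,.2])
F={n:avg(n,3) for n in("side","top")}
plan([.3,-.4,.2])
for n in F: cv2.imwrite(f"pics/w_{n}.png",F[n][0][:,:,::-1].astype(np.uint8))
for n in F:
    print(n,"coaster",*ringfit(*F[n],(.631,-.183),.006,.038,rng=.006)); print(" bowl",*ringfit(*F[n],(.631,-.182),.056,.033,rng=.006))
    print(" mat",*ringfit(*F[n],(.659,.2),.006,.077,rng=.006)); print(" steamer",*ringfit(*F[n],(.658,.2),.044,.065,rng=.005),*ringfit(*F[n],(.658,.2),.044,.057,rng=.004))
    print(" Y",*rectfit(*F[n],(.435,.3485,.066),.2,.058,.027,rng=.006)); print(" G",*rectfit(*F[n],(.504,.0105,-.152),.2,.058,.027,rng=.006))
    for k in("salt_pot","pepper_pot"): print(" ",k,[ (round(d['p'],2),unproj(F[n][1],d['location'],.03)[0][:2].round(4).tolist()) for d in masks_of(n,k)[:1]])
E
```

```text
t: 30.65
tcp_pos: [0.5042, 0.0108, 0.0143]
orientation: [0.461, 0.537, 0.461, -0.536]
ft_force: [-0.5, -0.5, -0.4]
opening: 0.793
t: 31.07
tcp_pos: [0.4841, -0.005, 0.1688]
orientation: [0.463, 0.538, 0.46, -0.535]
ft_force: [0.3, -1.0, 1.0]
opening: 0.804
t: 31.48
tcp_pos: [0.3546, -0.1648, 0.1645]
orientation: [0.461, 0.536, 0.461, -0.536]
ft_force: [1.4, -0.3, 0.9]
opening: 0.798
t: 31.9
tcp_pos: [0.279, -0.331, 0.1647]
orientation: [-0.461, -0.537, -0.46, 0.537]
ft_force: [0.4, -0.1, -1.1]
opening: 0.802
t=31.90 tcp=[ 0.279  -0.331   0.1647] tx,ty,tz=[-0.0352  0.0313  0.065 ] jaw=-98.77 tilt=0.06 j1=-0.96 j6=0.77 open=0.802 F=[ 0.4 -0.1 -1.1]
t=32.20 tcp=[ 0.2803 -0.3284  0.1642] tx,ty,tz=[-0.0358  0.0303  0.0678] jaw=-98.67 tilt=0.03 j1=-0.95 j6=0.77 open=0.799 F=[-0.5  0.  -0.1]
side coaster [ 0.6312 -0.1823  0.0372] 0.0008530643506481535 54
 bowl [ 0.6299 -0.1803  0.0327] 0.000734607290835021 59
 mat [0.658  0.2025 0.0765] 0.0005442240102037713 52
 steamer [0.6571 0.1989 0.0657] 0.0008509875556902274 51 [0.6586 0.2003 0.0573] 0.00042916688383255047 17
 Y [0.4371 0.3478 0.0623] [None, 0.17, 0.04, 0.31] 0.4
 G [ 0.5064  0.0101 -0.1509] [0.63, -0.1, 0.98, -2.75] 0.64
  salt_pot [(0.68, [0.3985, 0.2002])]
  pepper_pot [(0.79, [0.4041, -0.1906])]
top coaster [ 0.6318 -0.1836  0.038 ] 0.00046478524031080826 55
 bowl [ 0.6312 -0.1817  0.033 ] 0.0005883883127722825 65
 mat [0.6588 0.1999 0.0773] 0.0007979020255110408 59
 steamer [0.6568 0.1999 0.0652] 0.000820495606249777 39 [0.659  0.2003 0.0568] 0.0003364691313700631 18
 Y [0.4363 0.3495 0.0673] [None, -0.0, 0.09, 0.45] 0.52
 G [ 0.5052  0.0103 -0.1501] [None, -0.05, -0.03, -0.02] 0.53
  salt_pot [(0.66, [0.399, 0.1862])]
  pepper_pot [(0.76, [0.3958, -0.195])]
```

View pics/w_top.png

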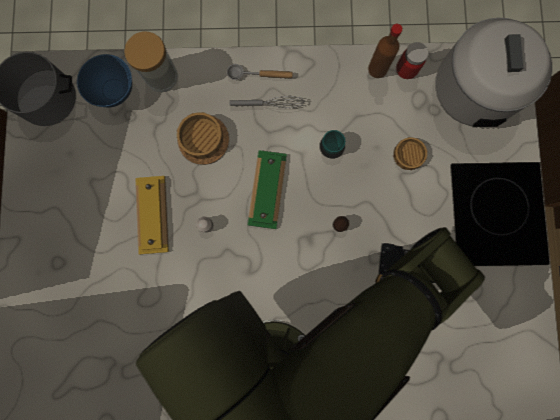

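View pics/w_side.png

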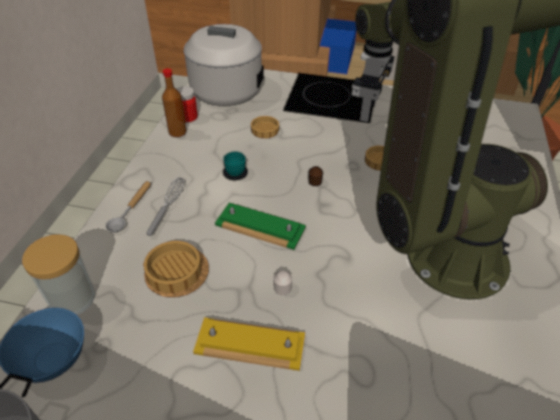

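The final pictures show all four pieces in place and the pots where they were: salt at (205,224) and pepper at (341,223) in the top view, as at the start. The arm is clear, so I'll hand in.

Run:
```python
from plant import *
print(job_done())
```

```text
the job is handed in; nothing more can be done
None
```

I took the stack apart in the order asked and handed the job in at about 32 s of the 112 s allowed. All four pieces were in place and upright in the last pictures, and the arm was clear.

| Piece | Last check |
|---|---|
| Bowl | 1–2 mm off the coaster's centre; set down with about 8 N |
| Steamer | 1–4 mm off the mat's centre, depending on the camera and the edge fitted |
| Yellow board | Both dowels show through the holes; it met the base at the expected height |
| Green board | Both dowels show through the holes; it met the base at the expected height |

**Forces:** the largest I read was about 23 N, while setting the steamer down.

**Disagreements along the way:**
- The two cameras differed by 2–4 mm in places.
- One early fit of the yellow stand from the side camera had locked onto the wrong edge. I corrected it from the dowels before lowering that board.
- Just above the green stand the board fit was unreliable, because the top view was blocked and it was green on green. I used the gripper position and watched the force instead.
- In the last check one network reading put the salt pot about 1 cm from its first position. The pictures show it at the same pixel, so I took that as noise.

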